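# Interlock check on a sprung test-box lid

### The arm

A 6-joint arm with a two-finger parallel gripper is mounted at the origin on a cart in front of the work surface, level with it; the furniture and walls round the work are solid. World frame = base frame: x ahead of the robot, y to its left, z up, the work surface at z = 0. Lengths are in mm, angles in rad, forces in N, time in s.
With the tool pointing down it reaches from about 350 to 800 mm from the base axis. Payload 7.3 kg.
Tool frame: the origin (TCP) lies midway between the tips of the shut fingers; the grasp point (between the pads) lies manip.hold_point_z behind it (manip.hold_point_z is the distance from the TCP to the grasp point, in mm); z points along the fingers, y is the line along which they close (so a half turn about z gives the same grasp; the last joint's range is limited). The gripper opens to 85 mm and grips with 20 to 120 N. Pads are 22 mm wide; open, the fingers measure 114 mm over their backs; the gripper's body (76 mm by 85 mm) begins 54 mm behind the grasp point. The pads swing forward as they close: fully open they stand 13 mm farther back than shut.
Start: joints at [-1.468, 0.342, 1.524, -0, 1.275, -0.146], TCP at [129.298, -508.848, 231.322] pointing down, gripper open.
Joint ranges: [-2.53, 2.53], [-0.77, 2.02], [0.04, 2.7], [-1, 4.14], [0.28, 2.66], [-3.11, 3.11]. Speed limits (rad/s): [2.57, 2.57, 3.14, 3.14, 3.14, 3.14].

### API

Orientations are given as a 3x3 rotation matrix whose columns are the frame's x, y, z axes.
In Python, from plant import manip gives the robot as it stands.
- The arm moves only by the tool play_rows, never from a script. Its argument "targets" is a list of rows, each a list of 4 numbers: the shift along the tool's x, y, z in units of 40 mm (1.0 is 40 mm), then the turn about the tool's z in units of 5 degrees (1.0 is 5 degrees). In form: [[dx, dy, dz, yaw], ...]. A call has 1 to 5 rows; each row shifts and turns the commanded pose from where the row before left it, along the tool's axes as they then stand; what a row does not reach is not made up. A row lasts 1/8 s, in which the tool goes at most 62.5 mm and 10.7 degrees, less where a joint would pass 70% of its speed; a pose out of reach is approached as far as the arm can. A call is refused whole if a number of a shift passes 1 or a number of a turn 1, either way. A call with a gripper value outside its range is refused whole. "claw" is the finger opening in mm, from 0 to 85.4, set as the call begins (left out, the last holds). The fingers move at their own pace and stop on an object; "newtons" is the grip in N (left out, the last holds). Time passes only in rows, so rows that do not move let the fingers close. It gives the time, the measured TCP pose, the force, the opening and the grip force at its end, in the units of the state.
- manip.get_obs(): the state, without advancing time (a new reading comes with each control period).
- manip.snapshot(name): name is "side" or "top" or "wrist"; returns (picture, depth): 384x512x3 uint8, red, green, blue; 384x512 float32, mm along the optical axis (not along the pixel's ray), 0 where there is no reading.
- manip.camera_info(name): a dict with "fx", "fy", "cx", "cy" (pixels), "D" ([k1, k2, p1, p2, k3] as OpenCV has them; the pictures are not rectified), "R" (3x3) and "t" (3): a world point X has camera coordinates R X + t. Camera axes: x right, y down, z forward; pixel columns grow to the right and rows downward; lengths in mm; the calibration is good to about 2 mm. A picture is of the moment at which its call begins: read the wrist's pose just before it. camera_info takes no time and is no camera call; for the wrist camera it gives the pose at the moment of the call.
- manip.job_done(): hands the job in; it is judged then, once.
Trained networks look in the newest picture that a camera, given by its name, has taken for a name from the list of things; names that differ only in an ending like _2 or _b are one class to them, and where a whole thing is asked for, a point or a joint stands for the part that bears it (a point fixed in the world has none). Each returns a list of dicts, best first, with "score" (0 to 1); they miss things now and then, are a little off and sometimes report something else, mostly with a low value. They report only what shows in the picture. A call takes as long as a camera call. They do not tell look-alikes from the thing itself.
- manip.outline_of(camera, query): "mask" (384x512 bool, what is visible of it) and "centre" ([column, row] in pixels, amid what is visible of it).
The state is a dict: "time_s": time; "joint_pos": joint angles; "dq": joint speeds; "tau": joint torques, N m; "tcp_pos": TCP position; "tool_rot": TCP orientation; "ft_force": force on the tool from outside, world axes, zero at the start; "wrist_torque": the same for the moment, N m; "opening": finger opening in mm; "grip_force": force on a finger pad.
Only numpy, scipy, OpenCV 4.12 (cv2) and the standard library are available. Lean on these libraries where they do the work, as an engineer would, in place of code of your own. Each camera call takes 0.05 s, during which the arm holds its last target. There are 200 camera calls.

### The job

Check the lid interlock of the high-voltage test box: take the stylus out of its stand, press the recessed reset button in the top of the box's control pod fully down with its tip while the lid is still shut, and put the stylus back upright in its stand until it rests on its finger guard. Then lift the sprung lid by its bow handle until the lid's pointer stands level with the set pointer clamped on the arc scale, without swinging well past it, and finish while still holding the lid steadily there by the handle for the meter to be read. Leave the set pointer as it is set and the other things on the bench undisturbed.

Things in the scene. Friction and masses are not known exactly. Their poses are not given: they have to be found in the camera images.
- test_box: Grey sheet-metal test box, open inside with a transformer in it, 150 (x) x 190 (y) x 85 mm high, fixed to the bench. Origin: centre of its underside on the bench; x points away from the robot, y to the left, z up (in its own yaw). Its lid is hinged along its left (+y) top edge. On its right side sits a black control pod, 118 (x) x 64 (y) mm, 52 mm high, centred 128 mm to the right (y = -128 mm).
- button_mouth (a point): Centre of the mouth of the reset button's bore, level with the pod's top (52 mm above the bench), pod top face horizontal. The bore is 14 mm wide and vertical; the button's grey cap, 10.4 mm wide, lies 6 mm below the mouth.
- reset_button: Grey cap of the reset button, 10.4 mm wide; origin at the centre of its top face, 6 mm below the bore's mouth when released. Too deep in the narrow bore for fingers.
- reset_button_joint (a joint): Travel of the reset button in m: 0 released, 0.004 fully down; springs back. It takes about 1.4 N to start and 4.2 N to bottom.
- stylus: Round black stylus, 120 mm long, stands upright in the stand. Origin at the tip end, z along the stylus from the tip to the top. From the tip: steel tip 5 mm across for 14 mm, widening to an 8 mm shaft up to 45 mm, round finger guard 28 mm across from 45 to 50 mm, then the 12 mm grip from 50 to 120 mm. 40 g.
- stylus_stand: Dark steel weighted stand fixed on the bench: upright tube 36 mm across and 56 mm high on a 60 mm round foot. Origin: centre of the underside; the tube's bore is 17 mm wide, open at the top, 50 mm deep. The stylus hangs in it by its finger guard resting on the rim, its tip then 11 mm above the bench.
- lid_hinge (a point): Middle of the lid's hinge axis, 89 mm above the bench on the box's left top edge: in the box frame at (0, 90, 89) mm. The axis is level and runs along the box's x.
- lid_joint (a joint): Opening angle of the lid in rad: 0 shut, grows as its right edge goes up and to the left about the hinge. Its spring and weight pull it shut: about 6 N at the handle, along its arc, to start and about 9 N at 0.6 rad (14 N if pulled straight up there); let go, it snaps shut.
- lid: The lid with its handle and pointer: flat grey frame with a clear window, 154 (x) x 190 (y) x 12 mm; shut, its top lies 98 mm above the bench. Origin: the middle of the hinge axis; the lid lies toward its -y, z is square to the lid.
- lid_handle (a point): Steel bow handle on the lid: straight round bar 12 mm thick along the box's x, 74 mm clear between its two posts, 38 mm above the lid's top. This point is the middle of the bar: with the lid shut 155 mm right of the hinge axis (y = -155 mm) and 47 mm above it; it turns with the lid about the hinge axis at 162 mm radius.
- lid_pointer_tip (a point): Tip of the dark pointer on the lid's front edge, 127.5 mm from the hinge axis. With the lid it sweeps an upright white arc scale fixed to the box's front, in its plane x = -86 mm: 106 to 150 mm radius about the hinge axis, up to 200 mm above the bench, ticks every 5 degrees from 0 to 45.
- set_pointer_tip (a point): Tip of the brass set pointer clamped on the outer rim of the arc scale, pointing inward, 127.5 mm from the hinge axis: when the lid is at the set angle, both tips meet. Its z axis is square to the radius, in the direction in which the lid pointer moves as the lid opens.
- set_pointer (a joint): Angle of the set pointer about the hinge axis in rad, counted like the lid's: the lid is at the mark when joint lid_joint equals this value. Held by friction; not to be moved. Between 0.30 and 0.62.
- reel: Reel of solder wire, 53 mm, standing on the left; a bystander. Origin: centre of its underside.
- big_capacitor: Blue can capacitor, 30 mm across, 46 mm high; a bystander on the left. Origin: centre of its underside.
- small_capacitor: Blue can capacitor, 25 mm across, 40 mm high; a bystander on the left. Origin: centre of its underside.
- tin: Flat round tin, 46 mm across, 18 mm high; a bystander behind the stand. Origin: centre of its underside.
- relay: Small blue relay block, 28 x 13 x 16 mm; a bystander in front on the left. Origin: centre of its underside.
Things that resemble listed ones, but are neither listed nor needed, are in the scene too. Of the things like the stylus, leave any that is brown; of the rest the smaller one is meant.

How it is judged (in metres and radians):
On the way, in this order (a step that is already met when the one before it is completed fails the run):
1. the reset button is pressed fully down with the tip of the stylus, the lid shut (value of joint reset_button_joint above 0.0032 m and contact force between stylus and reset_button above 1 N and value of joint lid_joint below 0.05 rad), for 0.1 s.
2. the stylus hangs upright in its stand again, let go, the lid still shut (horizontal distance between stylus and stylus_stand below 0.009 m and z of stylus in the frame of stylus_stand between 0.007 and 0.015 m and angle between stylus's own z axis and vertical below 0.12 rad and contact force between the fingers and stylus below 0.05 N and value of joint lid_joint below 0.05 rad), for 0.2 s.
At the end, for the whole second after the job is handed in: The lid is held by the fingers at its handle (over 3 N), still, with its pointer within 6 mm of the set pointer along the scale; the stylus hangs upright in its stand, let go; the reset button has sprung back and the set pointer is where it was set (within 5 mm) (z of lid_pointer_tip in the frame of set_pointer_tip between -0.006 and 0.006 m and velocity of joint lid_joint between -0.05 and 0.05 rad/s and contact force between the fingers and lid above 3 N and distance between the grasp point and lid_handle below 0.045 m and value of joint reset_button_joint below 0.001 m and distance of set_pointer_tip from where it was at the start of the episode below 0.005 m and horizontal distance between stylus and stylus_stand below 0.009 m and z of stylus in the frame of stylus_stand between 0.007 and 0.015 m and angle between stylus's own z axis and vertical below 0.12 rad and contact force between the fingers and stylus below 0.05 N); the arm keeps its last pose, push and grip.
It fails at once if the lid pointer swings more than 15 mm past the set pointer (z of lid_pointer_tip in the frame of set_pointer_tip above 0.015 m).
It fails at once if the set pointer is shifted by more than 5 mm (distance of set_pointer_tip from where it was at the start of the episode above 0.005 m).
It fails at once if a bystander is pushed more than 25 mm (distance of any of reel, big_capacitor, small_capacitor, tin, relay from where it was at the start of the episode above 0.025 m).
It also fails if it takes over 64 s, if anything falls off the work surface, if the arm or the gripper's body presses on something with over 40 N, if the wrist force passes 120 N, or if a joint passes its speed limit or range.

## Working session

There is one attempt and no reset: what is moved stays moved. The work goes in short steps, Python scripts to look and compute and a tool call to move; the robot and the scene stay as the last step left them, time stands still between calls to the robot, and variables do not carry over. Pictures are saved under pics/ and viewed, at most 12 in all, crops included, and the job is handed in when it is done.

Besides the shell and the picture viewer there is one more tool, called after "Request:" as name(argument=value, ...) on one line, values as JSON. play_rows: Moves the arm, as the interface text tells. Its arguments: {"type":"object","properties":{"targets":{"type":"array"},"claw":{"type":"number"},"newtons":{"type":"number"}},"required":["targets"]}

```bash
ls; mkdir -p pics; cat > h.py <<'E'
import numpy as np, cv2
from plant import manip
def pts(cam, depth, mask, info=None):
    c=info or manip.camera_info(cam)
    v,u=np.nonzero(mask&(depth>0))
    K=np.array([[c['fx'],0,c['cx']],[0,c['fy'],c['cy']],[0,0,1]])
    n=cv2.undistortPoints(np.stack([u,v],1).astype(np.float64)[:,None],K,np.array(c['D']))[:,0]
    d=depth[v,u].astype(float)
    P=np.c_[n*d[:,None],d]
    R=np.array(c['R']);t=np.array(c['t'])
    return (P-t)@R, np.stack([u,v],1)
def proj(cam,X,info=None):
    c=info or manip.camera_info(cam)
    K=np.array([[c['fx'],0,c['cx']],[0,c['fy'],c['cy']],[0,0,1]])
    return cv2.projectPoints(np.atleast_2d(X).astype(float),cv2.Rodrigues(np.array(c['R']))[0],np.array(c['t'],float),K,np.array(c['D']))[0][:,0]
E
python3 - <<'E'
from h import *
np.set_printoptions(precision=1,suppress=True)
print(manip.hold_point_z, manip.get_obs())
ims=[]
for c in ['side','top']:
    im,d=manip.snapshot(c); np.savez(c+'0.npz',im=im,d=d); cv2.imwrite(f'pics/{c}0.png',im[:,:,::-1])
    i=manip.camera_info(c); print(c,i['fx'],-np.array(i['R']).T@i['t'],np.array(i['R'])[2])
    for q in ['test_box','stylus','stylus_stand','reset_button','lid','lid_handle','set_pointer','button_mouth','tin','reel']:
        for r in manip.outline_of(c,q)[:3]:
            P,_=pts(c,d,r['mask'])
            print(c,q,round(r['score'],2),np.array(r['centre']),r['mask'].sum(), np.median(P,0) if len(P) else None, P.max(0) if len(P) else None)
E
```

```text
pics
18.700000000000003 {'time_s': 0.0, 'joint_pos': array([-1.5,  0.3,  1.5, -0. ,  1.3, -0.1]), 'dq': array([-0.,  0., -0., -0.,  0.,  0.]), 'tau': array([  0. , -43.4, -24.6,  -0. ,   0. ,  -0. ]), 'tcp_pos': array([ 129.3, -508.4,  230.6]), 'tool_rot': array([[ 1. ,  0.2, -0. ],
       [ 0.2, -1. ,  0. ],
       [ 0. , -0. , -1. ]]), 'ft_force': array([ 0.1,  0.2, -0.1]), 'wrist_torque': array([-0.,  0., -0.]), 'grip_force': 0.0, 'opening': 85.18787497260651}
side 499.5630339036981 [446.2 980.8 769.8] [ 0.1 -0.8 -0.5]
side test_box 0.73 [269.4 180. ] 4106 [ 515.3 -170.4   92.1] [639.2 -13.5 274.8]
side stylus 0.95 [159.7 244.4] 504 [726.  151.4  95.6] [772.7 240.4 171.2]
side stylus 0.69 [324.1 145.9] 280 [ 372.  -393.1   91.8] [ 388.8 -373.2  171.9]
side stylus 0.54 [288.2 233.3] 179 [447.6  65.9  86.5] [459.1  76.6 131.1]
side stylus_stand 0.71 [290.2 255.1] 530 [445.7  75.9  13.8] [478.3  93.6  60.6]
side reset_button 0.47 [195.2 249.7] 276 [670.   53.5  18.7] [696.6  71.9  23.7]
side lid 0.63 [265.  163.6] 2084 [ 527.  -232.5   95.7] [ 615.2 -121.9  144. ]
side lid 0.4 [195.8
[... 923 characters left out ...]
65 [218.7 236.3] 173 [437.4  53.8  11. ] [476.   87.4  62.3]
top reset_button 0.75 [304.9 212.9] 2539 [ 527.7 -231.3   96.1] [ 627.8 -134.6  147.6]
top lid 0.77 [304.5 210.1] 2640 [ 525.8 -232.5   96.1] [ 632.7 -131.7  197.6]
top lid_handle 0.82 [304.5 210.2] 2637 [ 526.3 -233.6   96.1] [ 639.7 -131.5  197.6]
top set_pointer 0.52 [319.1 231.9] 23 [ 442.9 -280.7  183.1] [ 449.9 -274.1  188.9]
top button_mouth 0.76 [308.3 209.7] 3552 [ 524.1 -248.3   94.6] [ 639.7 -125.4  199.9]
top tin 0.52 [307.6 216.3] 2623 [ 526.1 -232.5   96.1] [ 614.6 -131.5  183.6]
top tin 0.5 [222.  171.2] 80 [666.6  45.3  17.3] [689.3  59.5  28.1]
top reel 0.55 [172.3 223.1] 227 [472.3 201.2  52.3] [507.8 239.9  66.1]
```

```bash
python3 - <<'E'
from h import *
a=np.load('side0.npz')['im'];b=np.load('top0.npz')['im']
cv2.imwrite('pics/a.png',cv2.resize(a[100:340,110:430],(800,600),interpolation=cv2.INTER_CUBIC)[:,:,::-1])
cv2.imwrite('pics/b.png',cv2.resize(b[110:290,150:390],(800,600),interpolation=cv2.INTER_CUBIC)[:,:,::-1])
E
```

```text
(no output)
```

View pics/a.png

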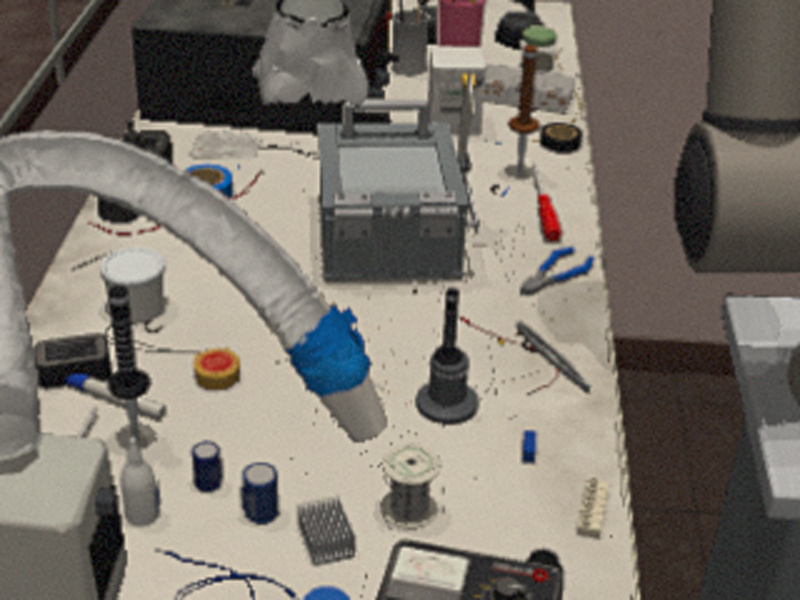

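View pics/b.png

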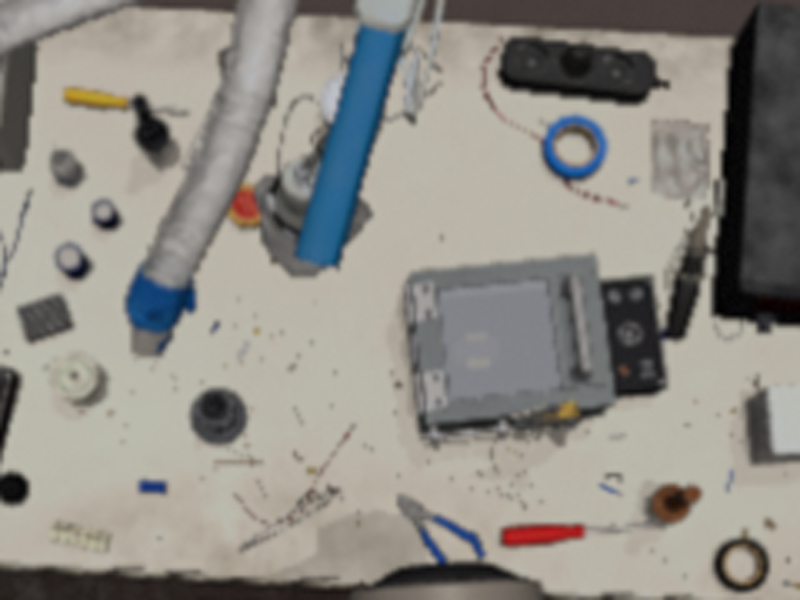

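```bash
python3 - <<'E'
from h import *
np.set_printoptions(precision=1,suppress=True)
t=np.load('top0.npz');s=np.load('side0.npz')
A=np.ones((384,512),bool)
P,uv=pts('top',t['d'],A);S,suv=pts('side',s['d'],A)
C=t['im'][uv[:,1],uv[:,0]].astype(int);SC=s['im'][suv[:,1],suv[:,0]].astype(int)
def reg(P,x0,x1,y0,y1,z0,z1): return (P[:,0]>x0)&(P[:,0]<x1)&(P[:,1]>y0)&(P[:,1]<y1)&(P[:,2]>z0)&(P[:,2]<z1)
def rect(Q,n):
    r=cv2.minAreaRect(Q[:,:2].astype(np.float32));print(n,len(Q),'c',np.array(r[0]),'s',np.array(r[1]),'a',r[2],'z',np.median(Q[:,2]))
rect(P[reg(P,400,660,-370,-90,88,104)],'lid');rect(P[reg(P,400,660,-420,-300,44,60)],'pod')
Q=P[reg(P,400,660,-370,-90,128,150)]
rect(Q,'bar')
# stylus / stand
for n,X,U in(('top',P,uv),('side',S,suv)):
    print(n,'rim',np.median(X[reg(X,400,490,20,110,50,66)],0),'grip',np.median(X[reg(X,400,490,20,110,75,140)],0), X[reg(X,400,490,20,110,75,140)].min(0),X[reg(X,400,490,20,110,75,140)].max(0))
# brass
for n,X,CC,U in(('top',P,C,uv),('side',S,SC,suv)):
    m=reg(X,400,500,-330,-120,100,260)&(CC[:,0]-CC[:,2]>50)
    print(n,m.sum());print(np.c_[U[m],X[m]][:40])
# tall things
for z0 in range(150,700,50):
    for n,X in(('top',P),('side',S)):
        q=X[reg(X,200,850,-600,400,z0,z0+50)]
        if len(q): 
            H,xe,ye=np.histogram2d(q[:,0],q[:,1],bins=[range(200,900,100),range(-600,500,100)])
            print(z0,n,[(int(xe[i]),int(ye[j]),int(H[i,j])) for i,j in np.argwhere(H>4)])
E
```

```text
lid 2427 c [ 520.3 -231.2] s [170.2 197.7] a 9.35057544708252 z 95.72712776669125
pod 538 c [ 537.4 -348.9] s [138.1  85.3] a 6.575412273406982 z 52.075069678620345
bar 122 c [ 506.7 -289.9] s [ 48.9 149.7] a 75.28046417236328 z 139.62368077818883
top rim [443.2  57.4  57.4] grip [446.   57.2 121.4] [441.7  52.9  77.5] [454.4  62.9 132.1]
side rim [445.   70.6  57. ] grip [447.8  65.8 106.1] [441.6  55.7  75.1] [453.8  69.  131.1]
top 22
[[ 319.   231.   449.2 -277.2  181. ]
 [ 320.   231.   448.8 -279.9  184.3]
 [ 321.   231.   449.9 -283.7  178.7]
 [ 322.   231.   448.4 -285.5  188.9]
 [ 318.   232.   446.  -274.3  180.3]
 [ 319.   232.   446.1 -277.3  180.9]
 [ 320.   232.   446.3 -280.5  180.7]
 [ 321.   232.   446.  -283.2  183.5]
 [ 322.   232.   445.8 -286.   185.9]
 [ 318.   233.   442.6 -274.1  182.3]
 [ 319.   233.   443.2 -277.6  179.4]
 [ 320.   233.   443.  -280.4  181.9]
 [ 321.   233.   443.2 -283.6  181.3]
 [ 322.   233.   442.9 -286.3  184. ]
 [ 317.   234.   441.3 -272.7  169.3]
 [ 318.   234.   439.9 -274.6  179.4]
 [ 319.   234.   439.8 -277.5  181.2]
 [ 320.   23
[... 1941 characters left out ...]
), (500, -100, 476), (500, 0, 14), (600, -100, 88)]
400 top [(200, -100, 80), (500, -100, 100)]
400 side [(200, -100, 576), (200, 0, 16), (500, -100, 430)]
450 top [(200, -100, 93), (500, -100, 51)]
450 side [(200, -100, 620), (500, -100, 181)]
500 top [(200, -100, 114), (500, -100, 19)]
500 side [(200, -100, 632), (500, -100, 136)]
550 top [(200, -100, 132), (700, -400, 17)]
550 side [(200, -200, 7), (200, -100, 530), (500, -100, 55)]
600 top [(200, -100, 107), (600, -300, 57), (600, -200, 267)]
650 top [(200, -100, 37), (400, -100, 9), (500, -200, 29), (500, -100, 13), (600, -400, 31), (600, -300, 722), (600, -200, 477), (600, -100, 17), (700, -300, 102), (700, -200, 252), (700, -100, 70)]
```

```bash
python3 - <<'E'
from h import *
np.set_printoptions(precision=0,suppress=True)
t=np.load('top0.npz');s=np.load('side0.npz')
A=np.ones((384,512),bool)
P,uv=pts('top',t['d'],A);S,suv=pts('side',s['d'],A)
X=np.r_[P,S];X=X[(X[:,0]>380)&(X[:,0]<900)&(X[:,1]>-180)&(X[:,1]<300)&(X[:,2]>110)]
X=X[~((abs(X[:,0]-446)<15)&(abs(X[:,1]-62)<20))]
for z in range(110,900,40):
    q=X[(X[:,2]>=z)&(X[:,2]<z+40)]
    for y in range(-180,300,60):
        r=q[(q[:,1]>=y)&(q[:,1]<y+60)]
        if len(r)>5: print(z,y,len(r),'x',np.percentile(r[:,0],[1,99]),'y',np.percentile(r[:,1],[1,99]))
print(np.array(manip.get_obs()['tool_rot']).round(4))
i=manip.camera_info('wrist');R=np.array(i['R']);print(-R.T@i['t'],R.round(2),i['fx'],i['cx'],i['cy'])
E
```

```text
110 -180 11 x [897. 900.] y [-179. -140.]
110 -120 29 x [897. 900.] y [-95. -61.]
110 -60 53 x [896. 900.] y [-58.  -7.]
110 60 422 x [529. 651.] y [ 74. 120.]
110 120 1022 x [524. 900.] y [120. 177.]
110 180 221 x [895. 900.] y [180. 240.]
110 240 465 x [700. 900.] y [241. 300.]
150 -180 35 x [897. 900.] y [-179. -127.]
150 -60 9 x [886. 899.] y [-35. -10.]
150 0 61 x [608. 854.] y [27. 60.]
150 60 1179 x [569. 718.] y [ 63. 119.]
150 120 197 x [584. 900.] y [120. 178.]
150 180 95 x [895. 900.] y [180. 239.]
150 240 129 x [749. 900.] y [240. 300.]
190 -180 103 x [865. 883.] y [-179. -121.]
190 -120 94 x [879. 884.] y [-118.  -61.]
190 -60 103 x [777. 885.] y [-60.  -1.]
190 0 1282 x [635. 870.] y [ 3. 60.]
190 60 1221 x [621. 871.] y [ 60. 118.]
190 120 421 x [804. 883.] y [121. 179.]
190 180 491 x [776. 883.] y [180. 240.]
190 240 717 x [749. 883.] y [241. 300.]
230 -180 156 x [860. 900.] y [-178. -121.]
230 -120 186 x [860. 899.] y [-119.  -60.]
230 -60 369 x [794. 899.] y [-59.  -0.]
230 0 1734 x [711. 897.] y [ 2. 57.]
230 60 579 x [843. 893.] y [ 62. 119.]
230 120 901 x [814. 8
[... 2841 characters left out ...]
70 120 213 x [860. 892.] y [121. 180.]
670 180 155 x [860. 892.] y [181. 239.]
670 240 188 x [860. 893.] y [241. 299.]
710 -180 454 x [575. 891.] y [-179. -120.]
710 -120 1222 x [450. 728.] y [-119.  -61.]
710 -60 136 x [447. 517.] y [-60. -47.]
710 60 41 x [860. 869.] y [ 91. 105.]
710 180 94 x [859. 867.] y [190. 239.]
710 240 9 x [859. 865.] y [241. 246.]
750 -180 922 x [693. 841.] y [-179. -120.]
750 -120 780 x [581. 773.] y [-120.  -76.]
790 -180 372 x [768. 835.] y [-156. -121.]
790 -120 22 x [771. 789.] y [-120. -115.]
[[ 1.  0.  0.]
 [ 0. -1. -0.]
 [-0.  0. -1.]]
[ 207. -489.  374.] [[ 0. -1.  0.]
 [-1. -0.  0.]
 [-0. -0. -1.]] 290.15533333380785 256.82454726473554 195.48689457330113
```

Request:
play_rows(targets=[[0.8,-0.4,-0.8,0],[1,-0.6,-0.8,0],[1,-0.8,-0.8,0],[1,-0.8,0,0],[1,-0.8,0,0]], claw=50)

```text
time_s: 1.72
tcp_pos: [282.7, -328.5, 327.8]
tool_rot: [[0.969, 0.246, 0.001], [0.246, -0.969, -0.001], [0.001, 0.001, -1.0]]
ft_force: [0.1, -0.6, -0.2]
opening: 49.8
grip_force: 0.0
```

Request:
play_rows(targets=[[0.95,-0.2,0.4,0],[0.95,-0.2,0.5,0],[0.95,-0.2,0.5,0],[0.9,-0.2,0.5,0],[0,0,0,0]])

```text
time_s: 2.35
tcp_pos: [420.2, -260.1, 249.6]
tool_rot: [[0.968, 0.249, -0.002], [0.249, -0.968, 0.002], [-0.002, -0.003, -1.0]]
ft_force: [-0.0, -0.5, 0.5]
opening: 50.0
grip_force: 0.0
```

```bash
python3 - <<'E'
from h import *
np.set_printoptions(precision=1,suppress=True)
o=manip.get_obs();print(o['tcp_pos'],o['dq'])
i=manip.camera_info('wrist');im,d=manip.snapshot('wrist');np.savez('w1.npz',im=im,d=d,**i)
for q in ['button_mouth','reset_button','set_pointer','lid_handle']:
    for r in manip.outline_of('wrist',q)[:3]:
        P,_=pts('wrist',d,r['mask'],i)
        print(q,round(r['score'],2),np.array(r['centre']),r['mask'].sum(), np.median(P,0) if len(P) else None,P.min(0) if len(P) else 0, P.max(0) if len(P) else None)
cv2.imwrite('pics/w1.png',cv2.resize(im,(800,600))[:,:,::-1])
E
```

```text
[ 420.2 -260.1  249.6] [-0. -0. -0. -0.  0. -0.]
button_mouth 0.58 [17.7 78.7] 1777 [450.7  44.5  10.2] [418.2  29.5  -2. ] [477.4  80.7  48. ]
button_mouth 0.56 [273.2  76.5] 38683 [ 521.4 -252.8   94.6] [ 370.9 -420.2   -2.3] [631.8 -95.8 199.4]
reset_button 0.54 [370.1  85.8] 75 [ 546.7 -355.8   45.8] [ 541.9 -361.6   37. ] [ 551.8 -351.    48.2]
set_pointer 0.84 [285.6 186.3] 532 [ 443.8 -279.3  183. ] [ 430.4 -288.1  175.1] [ 453.4 -270.6  187.7]
lid_handle 0.9 [257.2  71.4] 29701 [ 521.9 -235.7   95.5] [ 421.5 -364.    -1.7] [ 602.5 -132.8  144.3]
```

View pics/w1.png

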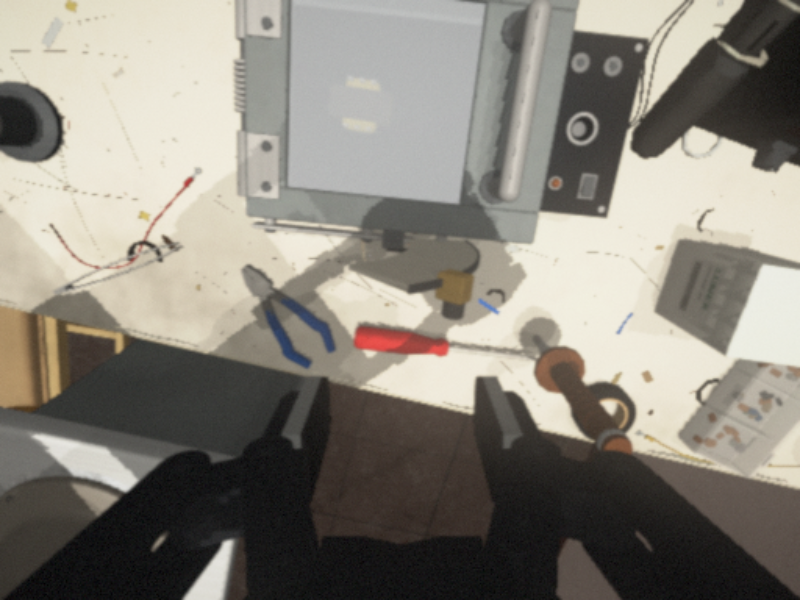

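```bash
cat >> h.py <<'E'
def ray(cam,u,v,z,i=None):
    c=i or manip.camera_info(cam)
    K=np.array([[c['fx'],0,c['cx']],[0,c['fy'],c['cy']],[0,0,1]])
    n=cv2.undistortPoints(np.array([[[u,v]]],float),K,np.array(c['D']))[0,0]
    R=np.array(c['R']);o=-R.T@np.array(c['t']);w=R.T@np.r_[n,1]
    return o+w*(z-o[2])/w[2]
E
python3 - <<'E'
from h import *
np.set_printoptions(precision=1,suppress=True)
w=np.load('w1.npz');i={k:w[k] for k in['fx','fy','cx','cy','D','R','t']}
P,uv=pts('wrist',w['d'],np.ones((384,512),bool),i);C=w['im'][uv[:,1],uv[:,0]].astype(int)
def reg(P,x0,x1,y0,y1,z0,z1): return (P[:,0]>x0)&(P[:,0]<x1)&(P[:,1]>y0)&(P[:,1]<y1)&(P[:,2]>z0)&(P[:,2]<z1)
m=reg(P,440,640,-410,-320,49,55)
# keep main component
M=np.zeros((384,512),np.uint8);M[uv[m,1],uv[m,0]]=1;M=cv2.morphologyEx(M,cv2.MORPH_OPEN,np.ones((3,3)))
n,l,st,_=cv2.connectedComponentsWithStats(M);k=1+st[1:,4].argmax()
Q=P[m&(l[uv[:,1],uv[:,0]]==k)]
r=cv2.minAreaRect(Q[:,:2].astype(np.float32));print('pod',len(Q),r,np.median(Q[:,2]))
g=w['im'].copy()
print('mouth',ray('wrist',373.1,81.3,52,i))
gray=cv2.cvtColor(w['im'],cv2.COLOR_RGB2GRAY)
# bar
B=P[reg(P,400,640,-340,-240,139,147)];mu=B.mean(0);e=np.linalg.svd(B-mu,full_matrices=False)[2][0];print('bar',len(B),mu,e,np.degrees(np.arctan2(e[1],e[0])),B.min(0),B.max(0))
# lid front & left edges in image: lid points
m=reg(P,400,640,-340,-110,88,103);Q=P[m]
r=cv2.minAreaRect(Q[:,:2].astype(np.float32));print('lid',r,np.median(Q[:,2]))
# right lid edge: for x bins, min y ; front edge: for y bins, min x (5 pct)
xs=np.arange(470,590,6);q=[Q[abs(Q[:,0]-x)<3] for x in xs];yr=[a[:,1].min() for a in q];yl=[a[:,1].max() for a in q]
print('right',np.polyfit(xs,yr,1),'left',np.polyfit(xs,yl,1), np.array(yl))
ys=np.arange(-310,-150,6);xf=np.array([Q[abs(Q[:,1]-y)<3][:,0].min() for y in ys]);print('front',np.c_[ys,xf].T)
# near pod right tall things
T=P[reg(P,480,640,-480,-385,30,400)];print('neigh',len(T),T.min(0),T.max(0))
# brass + dark pointer crop
cv2.imwrite('pics/w1c.png',cv2.resize(w['im'][130:220,220:340],(800,600),interpolation=cv2.INTER_CUBIC)[:,:,::-1])
E
```

```text
pod 4865 ((548.3071899414062, -362.8811340332031), (118.6725082397461, 51.60349655151367), 8.887862205505371) 52.15292721511368
mouth [ 547.9 -357.6   52. ]
bar 1692 [ 532.9 -291.6  141.2] [-1.  0.  0.] 177.80663616406454 [ 443.2 -305.7  139. ] [ 583.8 -242.1  147. ]
lid ((508.5203857421875, -232.73635864257812), (145.77105712890625, 203.42506408691406), 13.347381591796875) 94.89363108452295
right [   0.2 -406. ] left [-0.5 93.1] [-138.6 -137.4 -137.  -136.7 -137.7 -132.7 -131.5 -130.9 -128.9 -128.9
 -131.6 -128.  -127.8 -127.  -125.9 -139.7 -156.8 -179.1 -203.3 -226.4]
front [[-310.  -304.  -298.  -292.  -286.  -280.  -274.  -268.  -262.  -256.
  -250.  -244.  -238.  -232.  -226.  -220.  -214.  -208.  -202.  -196.
  -190.  -184.  -178.  -172.  -166.  -160.  -154. ]
 [ 461.6  452.3  451.4  450.5  449.4  448.6  447.8  446.8  445.7  438.6
   438.2  437.1  438.4  450.1  448.6  448.2  447.3  446.1  445.6  444.
   443.5  442.3  441.5  440.5  439.3  439.   437.8]]
neigh 6893 [ 491.9 -479.6   30.1] [ 636.4 -385.   136.3]
```

View pics/w1c.png

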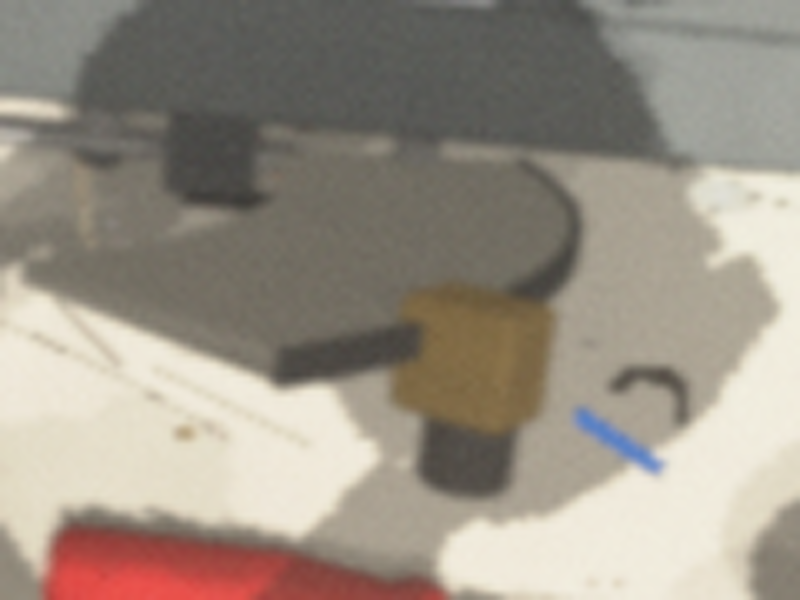

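Request:
play_rows(targets=[[-1,-0.1,0,0],[-1,-0.1,0.6,0],[-1,-0.1,0.6,0],[0,-0.1,0.5,0],[0,0,0,0]])

```text
time_s: 3.22
tcp_pos: [298.0, -275.8, 183.1]
tool_rot: [[0.97, 0.244, -0.001], [0.244, -0.97, 0.001], [-0.001, -0.001, -1.0]]
ft_force: [0.5, 0.2, 1.5]
opening: 49.6
grip_force: 0.0
```

```bash
python3 - <<'E'
from h import *
np.set_printoptions(precision=1,suppress=True)
w=np.load('w1.npz');i={k:w[k] for k in['fx','fy','cx','cy','D','R','t']}
P,uv=pts('wrist',w['d'],np.ones((384,512),bool),i)
B=P[(P[:,0]>480)&(P[:,0]<590)&(P[:,1]<-270)&(P[:,1]>-315)&(P[:,2]>138)&(P[:,2]<146)];mu=B.mean(0);e=np.linalg.svd(B-mu,full_matrices=False)[2][0];print('bar',len(B),mu,np.degrees(np.arctan(e[1]/e[0])))
i=manip.camera_info('wrist');im,d=manip.snapshot('wrist');np.savez('w2.npz',im=im,d=d,**i)
print(manip.get_obs()['tcp_pos'],-np.array(i['R']).T@i['t'])
th=np.radians(8.8);c,s=np.cos(th),np.sin(th);O=np.array([527.5,-230.3])
def b2w(x,y,z): return np.array([O[0]+c*x-s*y,O[1]+s*x+c*y,z])
big=cv2.resize(im,(1536,1152),interpolation=cv2.INTER_CUBIC)
X=[b2w(-86,90-r*np.cos(a),89+r*np.sin(a)) for a in (0,.3,.4,.5,.6) for r in (106,127.5,150)]
p=proj('wrist',X,i);print(p)
ctr=p.mean(0).astype(int);x0=max(0,min(512-160,ctr[0]-80));y0=max(0,min(384-120,ctr[1]-60));print(x0,y0)
crop=cv2.resize(im[y0:y0+120,x0:x0+160],(800,600),interpolation=cv2.INTER_CUBIC)
for q in p: cv2.circle(crop,(int((q[0]-x0+.5)*5),int((q[1]-y0+.5)*5)),3,(255,0,0),1)
cv2.imwrite('pics/w2c.png',crop[:,:,::-1])
E
```

```text
bar 1749 [ 539.5 -293.   140.8] 8.851219734235176
[ 298.9 -276.4  183.9] [ 375.4 -255.9  325.8]
[[285.6   0.7]
 [315.9   3.9]
 [347.3   7.3]
 [282.7 -17.2]
 [318.7 -17.5]
 [358.9 -17.9]
 [277.8 -24.6]
 [315.2 -26.9]
 [358.1 -29.5]
 [270.5 -32.8]
 [308.6 -37.6]
 [354.  -43.2]
 [260.4 -41.8]
 [298.5 -49.6]
 [345.4 -59.3]]
233 0
```

View pics/w2c.png

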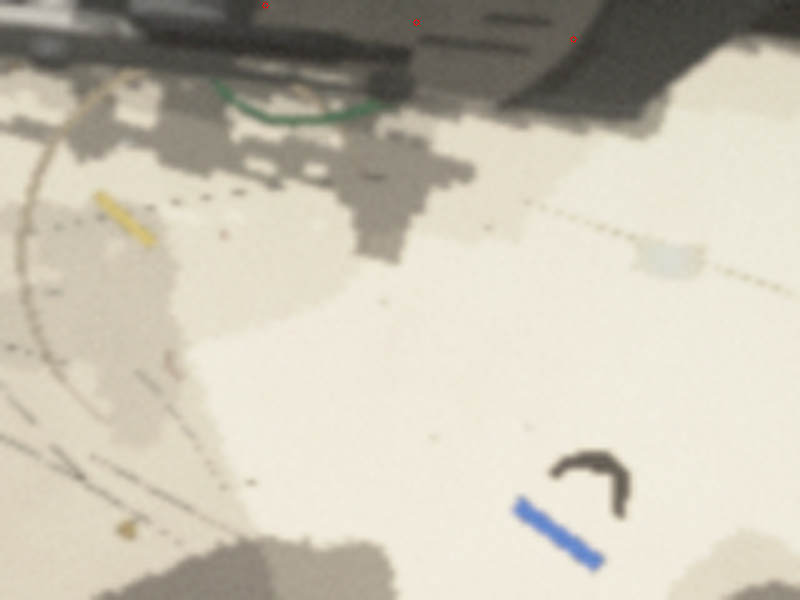

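Request:
play_rows(targets=[[0.5,-0.1,-0.7,0],[0.5,-0.15,-0.7,0],[0,0,0,0]])

```text
time_s: 3.65
tcp_pos: [337.6, -257.1, 242.2]
tool_rot: [[0.969, 0.248, 0.005], [0.248, -0.969, -0.005], [0.003, 0.006, -1.0]]
ft_force: [0.2, -0.2, -1.0]
opening: 50.1
grip_force: 0.0
```

```bash
cat >> h.py <<'E'
th=np.radians(8.85);cc,ss=np.cos(th),np.sin(th);O=np.array([528.3,-229.6])
def b2w(x,y,z): return np.array([O[0]+cc*x-ss*y,O[1]+ss*x+cc*y,z])
def sc(a,r,x=-86): return b2w(x,90-r*np.cos(a),89+r*np.sin(a))
E
python3 - <<'E'
from h import *
np.set_printoptions(precision=1,suppress=True)
i=manip.camera_info('wrist');im,d=manip.snapshot('wrist');np.savez('w3.npz',im=im,d=d,**i)
print(manip.get_obs()['tcp_pos'])
X=[sc(a,r) for a in (0,.3,.4,.5,.6) for r in (106,127.5,150)]
p=proj('wrist',X,i)
ctr=p[3:].mean(0).astype(int);x0=max(0,min(512-120,ctr[0]-60));y0=max(0,min(384-90,ctr[1]-45));print(x0,y0)
k=20/3
crop=cv2.resize(im[y0:y0+90,x0:x0+120],(800,600),interpolation=cv2.INTER_CUBIC)
for q in p: cv2.circle(crop,(int((q[0]-x0+.5)*k),int((q[1]-y0+.5)*k)),3,(255,0,0),1)
cv2.imwrite('pics/w3c.png',crop[:,:,::-1])
E
```

```text
[ 336.4 -256.8  240.7]
244 22
```

View pics/w3c.png

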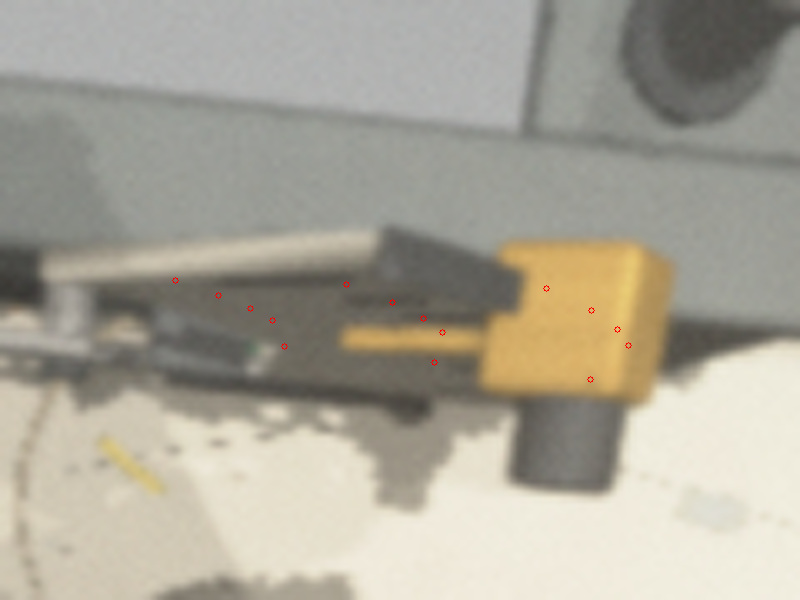

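```bash
python3 - <<'E'
from h import *
from scipy.optimize import brentq
np.set_printoptions(precision=1,suppress=True)
w=np.load('w3.npz');i={k:w[k] for k in['fx','fy','cx','cy','D','R','t']}
def w2b(X):
    d=X[:2]-O;return np.array([cc*d[0]+ss*d[1],-ss*d[0]+cc*d[1]-90,X[2]-89])
for du in(0,):
  u,v=294.8,72.05
  f=lambda z: np.hypot(*w2b(ray('wrist',u,v,z,i))[1:])-127.5
  z=brentq(f,100,230);b=w2b(ray('wrist',u,v,z,i));print('tip',b,'a',np.arctan2(b[2],-b[1]))
P,uv=pts('wrist',w['d'],np.ones((384,512),bool),i);C=w['im'][uv[:,1],uv[:,0]].astype(int)
m=(C[:,0]-C[:,2]>50)&(uv[:,0]>285)&(uv[:,0]<350)&(uv[:,1]>50)&(uv[:,1]<90)
for lo,hi in((294,312),(316,345)):
    k=m&(uv[:,0]>=lo)&(uv[:,0]<=hi)
    B=np.array([w2b(p) for p in P[k]]);a=np.arctan2(B[:,2],-B[:,1]);r=np.hypot(B[:,1],B[:,2])
    print(k.sum());o=np.argsort(uv[k][:,0]);print(np.c_[uv[k],B,r][o][::max(1,k.sum()//20)], np.round(a[o][::max(1,k.sum()//20)],3),'med a',np.median(a))
# reference: lid top height and front edge in same view
q=np.array([w2b(p) for p in P]);k=(abs(q[:,0]+60)<10)&(q[:,1]<-60)&(q[:,1]>-95);print('lid z',np.median(q[k,2])+89)
E
```

```text
tip [ -91.2 -105.5   71.6] a 0.596119841509065
69
[[ 295.    72.   -88.8 -108.4   48.5  118.7]
 [ 296.    71.   -90.8 -105.8   75.7  130.1]
 [ 297.    72.   -91.4 -106.5   75.9  130.8]
 [ 298.    72.   -91.5 -107.1   76.8  131.8]
 [ 298.    71.   -90.7 -107.1   76.   131.3]
 [ 299.    71.   -90.8 -107.6   77.4  132.6]
 [ 300.    72.   -91.5 -108.3   78.2  133.6]
 [ 301.    73.   -92.1 -109.    79.3  134.7]
 [ 301.    71.   -90.7 -109.    78.   134. ]
 [ 302.    74.   -88.9 -115.2   40.6  122.2]
 [ 303.    72.   -91.2 -110.4   77.9  135.2]
 [ 304.    73.   -92.  -110.9   80.4  136.9]
 [ 304.    71.   -91.  -110.4   82.1  137.6]
 [ 305.    73.   -92.1 -111.3   81.7  138.1]
 [ 306.    71.   -90.9 -111.7   82.7  139. ]
 [ 307.    71.   -90.9 -112.2   83.5  139.9]
 [ 307.    73.   -92.1 -112.5   82.7  139.7]
 [ 308.    71.   -90.8 -113.    82.7  140.1]
 [ 309.    72.   -91.3 -113.9   82.2  140.4]
 [ 310.    73.   -91.9 -114.5   82.9  141.4]
 [ 310.    74.   -92.3 -115.    80.7  140.5]
 [ 311.    71.   -90.8 -114.7   84.7  142.6]
 [ 312.    71.   -90.7 -115.4   84.9  143.2]] [0.4 0.6 0.6 0
[... 491 characters left out ...]
7 -124.2   93.2  155.3]
 [ 329.    69.   -89.7 -124.1   95.9  156.8]
 [ 331.    70.   -90.2 -125.4   96.1  158. ]
 [ 332.    65.   -87.3 -125.5   96.3  158.2]
 [ 333.    66.   -87.7 -126.4   95.7  158.5]
 [ 334.    67.   -88.2 -127.2   95.3  158.9]
 [ 336.    65.   -87.1 -127.8   97.   160.5]
 [ 337.    70.   -90.  -128.9   97.3  161.5]
 [ 338.    81.   -96.1 -131.6   94.1  161.8]
 [ 339.    75.   -92.5 -131.4   94.5  161.9]
 [ 340.    64.   -86.4 -130.2   97.3  162.5]
 [ 342.    60.   -83.4 -132.    93.3  161.7]
 [ 344.    64.   -85.2 -134.5   90.8  162.2]] [0.7 0.7 0.7 0.7 0.7 0.7 0.6 0.6 0.6 0.7 0.7 0.7 0.6 0.6 0.6 0.6 0.6 0.6
 0.6 0.6 0.6] med a 0.6487540110896619
lid z 97.34606659689847
```

Request:
play_rows(targets=[[0.4,-0.95,0,0],[0.4,-0.95,0,0],[0.4,-0.95,0,0],[0.4,-0.95,0,0],[0.4,-0.95,0,0]])

```text
time_s: 4.32
tcp_pos: [365.8, -51.6, 238.9]
tool_rot: [[0.969, 0.246, -0.001], [0.246, -0.969, -0.0], [-0.001, -0.0, -1.0]]
ft_force: [0.5, 0.1, 0.9]
opening: 50.1
grip_force: 0.0
```

Request:
play_rows(targets=[[0.4,-0.95,0,0],[0.4,-0.95,0,0],[0,0,0,0.55],[0,0,0,0.55],[0,0,0,0]])

```text
time_s: 4.95
tcp_pos: [378.2, 28.8, 238.9]
tool_rot: [[0.988, 0.153, -0.001], [0.153, -0.988, -0.0], [-0.001, 0.0, -1.0]]
ft_force: [-0.3, -0.2, 0.3]
opening: 50.2
grip_force: 0.0
```

```bash
python3 - <<'E'
from h import *
np.set_printoptions(precision=3,suppress=True)
o=manip.get_obs();print(o['tcp_pos'],o['tool_rot'],o['joint_pos'])
i=manip.camera_info('wrist');im,d=manip.snapshot('wrist');np.savez('w4.npz',im=im,d=d,**i)
P,uv=pts('wrist',d,np.ones((384,512),bool),i)
def S(x0,x1,y0,y1,z0,z1):
    k=(P[:,0]>x0)&(P[:,0]<x1)&(P[:,1]>y0)&(P[:,1]<y1)&(P[:,2]>z0)&(P[:,2]<z1);return P[k]
T=S(420,475,30,95,126,137);G=S(420,475,30,95,56,66);
for n,q in(('top',T),('guard/rim',G)):
    (x,y),r=cv2.minEnclosingCircle(q[:,:2].astype(np.float32)); print(n,len(q),np.median(q,0),q.min(0),q.max(0),x,y,r)
cv2.imwrite('pics/w4.png',cv2.resize(im,(800,600))[:,:,::-1])
E
```

```text
[378.172  28.839 238.855] [[ 0.988  0.153 -0.001]
 [ 0.153 -0.988 -0.   ]
 [-0.001  0.    -1.   ]] [-0.126  0.064  1.863 -0.     1.216  1.291]
top 178 [448.79   60.199 130.79 ] [443.041  54.362 126.017] [454.427  66.135 132.872] 448.7734375 60.445316314697266 6.119978427886963
guard/rim 492 [449.728  58.051  60.45 ] [430.381  44.305  56.004] [463.948  78.585  64.022] 446.9892883300781 61.25735855102539 17.332475662231445
```

View pics/w4.png

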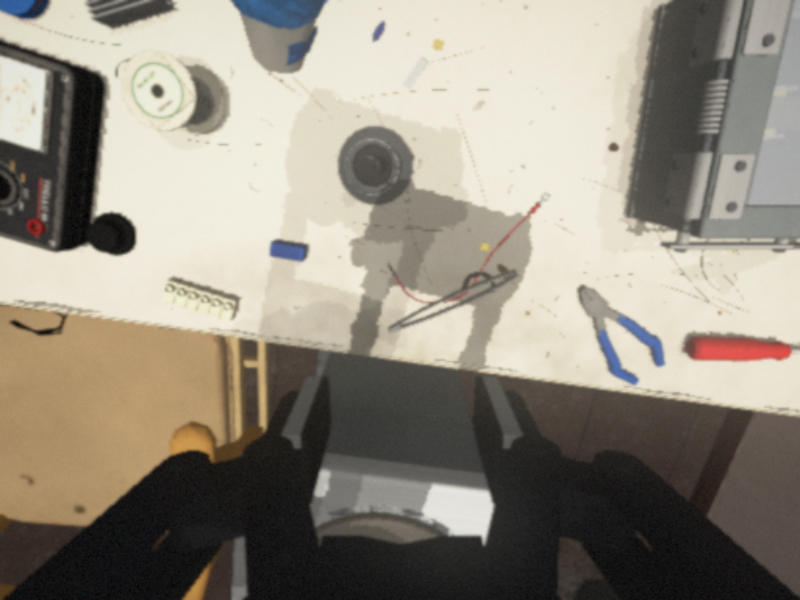

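Request:
play_rows(targets=[[0.3,-0.1,0.9,0],[0.4,-0.1,0.9,0],[0.6,-0.15,0,0],[0.56,-0.16,0,0],[0,0,0,0]])

```text
time_s: 5.62
tcp_pos: [449.7, 60.5, 166.8]
tool_rot: [[0.988, 0.153, -0.0], [0.153, -0.988, -0.0], [-0.0, 0.0, -1.0]]
ft_force: [-0.6, -0.6, 0.9]
opening: 49.9
grip_force: 0.0
```

```bash
python3 - <<'E'
from h import *
np.set_printoptions(precision=1,suppress=True)
o=manip.get_obs();print(o['tcp_pos'])
i=manip.camera_info('wrist');im,d=manip.snapshot('wrist')
P,uv=pts('wrist',d,np.ones((384,512),bool),i)
k=(P[:,0]>420)&(P[:,0]<475)&(P[:,1]>30)&(P[:,1]<95)
for a,b in((126,137),(57,66)):
    q=P[k&(P[:,2]>a)&(P[:,2]<b)];print(len(q),q.min(0) if len(q) else 0,q.max(0) if len(q) else 0, cv2.minEnclosingCircle(q[:,:2].astype(np.float32)) if len(q) else 0)
E
```

```text
[449.7  60.5 166.8]
271 [443.   54.5 126.2] [454.9  66.9 132.7] ((449.1755676269531, 60.734256744384766), 6.279674530029297)
481 [433.8  44.8  57. ] [463.8  75.3  66. ] ((447.6038818359375, 61.29856872558594), 16.546072006225586)
```

Request:
play_rows(targets=[[0,0,0.7,0],[0,0,0.7,0],[0,0,0.6,0],[0,0,0,0]])

```text
time_s: 6.18
tcp_pos: [447.0, 60.1, 86.2]
tool_rot: [[0.988, 0.152, -0.004], [0.152, -0.988, -0.0], [-0.004, -0.001, -1.0]]
ft_force: [-0.0, -0.3, 0.3]
opening: 49.9
grip_force: 0.0
```

Request:
play_rows(targets=[[0,0,0,0],[0,0,0,0],[0,0,0,0],[0,0,0,0],[0,0,0,0]], claw=5, newtons=60)

```text
time_s: 6.8
tcp_pos: [449.6, 60.5, 88.3]
tool_rot: [[0.988, 0.152, 0.002], [0.152, -0.988, -0.0], [0.002, 0.001, -1.0]]
ft_force: [-1.6, -1.0, 7.7]
opening: 10.4
grip_force: 58.4
```

Request:
play_rows(targets=[[0,0,-0.3,0],[0,0,-0.5,0],[0,0,-0.5,0],[0,0,-0.5,0],[0,0,0,0]])

```text
time_s: 7.42
tcp_pos: [449.9, 60.6, 161.0]
tool_rot: [[0.988, 0.152, 0.004], [0.152, -0.988, -0.0], [0.004, 0.001, -1.0]]
ft_force: [0.5, -0.1, -1.7]
opening: 10.6
grip_force: 58.4
```

```bash
python3 - <<'E'
from h import *
np.set_printoptions(precision=2,suppress=True)
o=manip.get_obs();T=o['tcp_pos'];print(T,o['ft_force'],o['opening'],o['grip_force'])
im,d=manip.snapshot('side');np.savez('s1.npz',im=im,d=d)
P,uv=pts('side',d,np.ones((384,512),bool))
C=im[uv[:,1],uv[:,0]].astype(int)
k=(abs(P[:,0]-T[0])<30)&(abs(P[:,1]-T[1])<35)&(P[:,2]>30)&(P[:,2]<175)
for z in range(50,170,5):
    q=P[k&(P[:,2]>=z)&(P[:,2]<z+5)]
    if len(q)>1: print(z,len(q),np.median(q,0),np.ptp(q[:,0]))
p=proj('side',[[T[0],T[1],90]])[0].astype(int);x0,y0=p[0]-40,p[1]-30
cv2.imwrite('pics/s1c.png',cv2.resize(im[y0:y0+60,x0:x0+80],(800,600),interpolation=cv2.INTER_CUBIC)[:,:,::-1])
print(x0,y0,proj('side',[[T[0],T[1],z] for z in(60,81,126)]))
E
```

```text
[449.9   60.59 160.96] [ 0.49 -0.11 -1.66] 10.571281361278846 58.35495471954346
50 60 [448.12  62.18  53.39] 35.125248466429525
55 70 [444.6   68.46  56.49] 34.431268487334876
85 3 [448.77  64.12  88.43] 2.274007475334429
90 4 [447.98  62.75  91.81] 2.413658179582626
95 3 [447.2   62.73  98.01] 2.2695717293367466
100 4 [447.34  63.8  102.85] 4.507133011494545
105 6 [447.55  64.34 106.89] 4.5128044576738375
110 3 [447.76  65.54 112.15] 4.497027155194814
115 9 [448.03  64.02 116.41] 4.759006944033274
125 5 [446.08  72.06 128.94] 20.265725032678574
130 53 [448.57  67.43 132.08] 25.122144299156332
135 17 [446.76  65.81 136.48] 17.936040772739545
140 11 [449.24  65.37 142.31] 11.353692442960892
145 10 [447.24  66.94 147.71] 9.087456073776764
150 8 [446.41  66.44 151.9 ] 6.739279972999441
160 14 [450.96  73.17 162.04] 22.58881234671236
165 14 [446.74  76.74 166.99] 22.531294245160154
248 200 [[288.02 240.94]
 [288.46 233.7 ]
 [289.43 217.65]]
```

View pics/s1c.png

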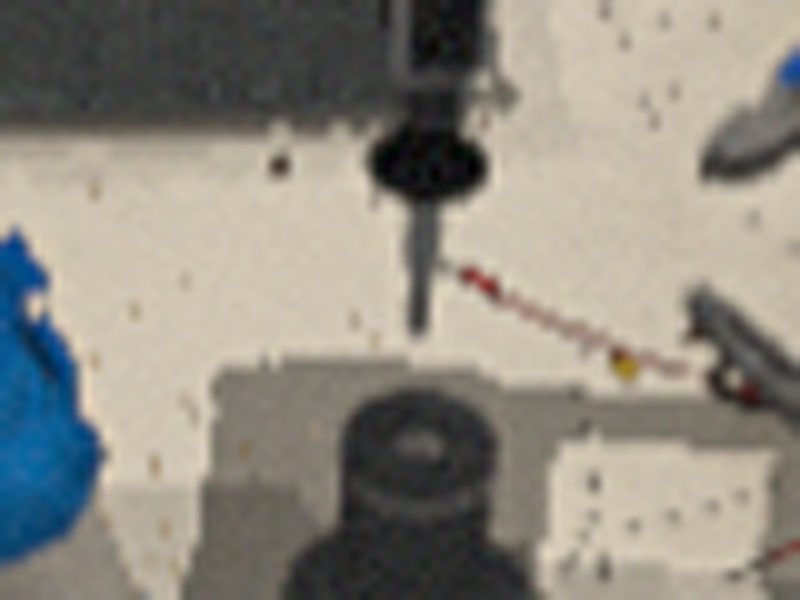

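```bash
python3 - <<'E'
from h import *
np.set_printoptions(precision=2,suppress=True)
print('bore side',ray('side',248+42.0-.5,200+44.2-.5,56))
print('tip ray side at z84',ray('side',289.2,233.2,84))
im,d=manip.snapshot('wrist');i=manip.camera_info('wrist');np.savez('w5.npz',im=im,d=d,**i)
P,uv=pts('wrist',d,np.ones((384,512),bool),i)
T=manip.get_obs()['tcp_pos'];print(T)
k=(P[:,0]>420)&(P[:,0]<475)&(P[:,1]>30)&(P[:,1]<95)
for a,b in((50,60),(80,118),(124,138),(155,173),(173,200)):
    q=P[k&(P[:,2]>a)&(P[:,2]<b)];print(a,len(q),np.median(q,0) if len(q) else 0,q.min(0) if len(q) else 0,q.max(0) if len(q) else 0, cv2.minEnclosingCircle(q[:,:2].astype(np.float32)) if len(q) else 0)
m=[ray('wrist',373.1,81.3,52,{k:np.load('w1.npz')[k] for k in['fx','fy','cx','cy','D','R','t']})]
print('mouth',m, 'button in box', )
# ring refine in w1
w=np.load('w1.npz');g=cv2.resize(cv2.cvtColor(w['im'],cv2.COLOR_RGB2GRAY)[60:105,345:405],None,fx=8,fy=8,interpolation=cv2.INTER_CUBIC)
c=cv2.HoughCircles(cv2.GaussianBlur(g,(9,9),0),cv2.HOUGH_GRADIENT,1,60,param1=80,param2=25,minRadius=25,maxRadius=110);print(c if c is None else [((x+.5)/8-.5+345,(y+.5)/8-.5+60,r/8) for x,y,r in c[0][:4]])
E
```

```text
bore side [446.08  65.46  56.  ]
tip ray side at z84 [448.29  62.53  84.  ]
[448.69  60.59 159.16]
50 858 [449.55  62.88  55.16] [430.74  43.72  50.07] [464.17  78.77  57.34] ((446.6700439453125, 61.34040832519531), 17.742979049682617)
80 37 [449.82  61.15  91.56] [448.59  59.36  84.2 ] [450.65  63.24  98.98] ((449.2106018066406, 61.32666015625), 2.0080084800720215)
124 817 [453.56  62.39 131.74] [442.32  47.11 127.27] [462.19  74.82 137.98] ((448.2840576171875, 60.98226547241211), 13.911561965942383)
155 726 [453.83  61.81 167.72] [449.4   43.66 155.06] [461.59  80.81 173.  ] ((455.1263427734375, 62.236351013183594), 18.80503273010254)
173 2619 [455.13  61.83 187.93] [436.39  40.32 173.  ] [463.02  83.61 199.99] ((455.14892578125, 61.96490478515625), 21.883615493774414)
mouth [array([ 547.89, -357.58,   52.  ])] button in box
[(np.float32(370.875), np.float32(81.375), np.float32(8.525))]
```

Request:
play_rows(targets=[[-0.3,0,-0.9,0],[-0.4,0,-0.9,0],[-0.4,0,-0.9,0],[-0.4,0,-0.9,0]])

```text
time_s: 8.02
tcp_pos: [388.7, 51.4, 303.5]
tool_rot: [[0.988, 0.152, -0.002], [0.152, -0.988, 0.0], [-0.002, -0.0, -1.0]]
ft_force: [0.5, 0.4, -0.7]
opening: 10.6
grip_force: 58.4
```

Request:
play_rows(targets=[[0,1,0,0],[0,1,0,0],[0,1,0,0],[0,1,0,0],[0,1,0,0]])

```text
time_s: 8.65
tcp_pos: [419.8, -147.4, 302.2]
tool_rot: [[0.988, 0.152, -0.002], [0.152, -0.988, 0.001], [-0.001, -0.001, -1.0]]
ft_force: [0.6, 0.0, -0.2]
opening: 10.6
grip_force: 58.5
```

Request:
play_rows(targets=[[0.1,1,0,0],[0.1,1,0,0],[0.1,1,0,0],[0.1,1,0,0],[0.1,1,0,0]])

```text
time_s: 9.28
tcp_pos: [470.3, -342.0, 301.8]
tool_rot: [[0.988, 0.152, -0.002], [0.152, -0.988, 0.002], [-0.001, -0.002, -1.0]]
ft_force: [-0.1, 0.4, 0.2]
opening: 10.5
grip_force: 58.5
```

Request:
play_rows(targets=[[0.04,0.52,0,0],[0,0,0.9,0],[0,0,0.9,0],[0,0,0,0]])

```text
time_s: 9.78
tcp_pos: [473.6, -359.9, 227.4]
tool_rot: [[0.988, 0.152, -0.006], [0.152, -0.988, 0.006], [-0.005, -0.007, -1.0]]
ft_force: [0.5, 0.3, 0.0]
opening: 10.4
grip_force: 58.5
```

```bash
python3 - <<'E'
from h import *
np.set_printoptions(precision=2,suppress=True)
T=manip.get_obs()['tcp_pos'];i=manip.camera_info('wrist');im,d=manip.snapshot('wrist');np.savez('w6.npz',im=im,d=d,**i)
print(T,-np.array(i['R']).T@i['t'])
for r in manip.outline_of('wrist','reset_button')[:2]:
    P,_=pts('wrist',d,r['mask'],i);print(r['score'],r['centre'],r['mask'].sum(),np.median(P,0),P.min(0),P.max(0))
p=proj('wrist',[547.9,-357.6,52],i)[0];print(p)
x0,y0=int(p[0])-40,max(0,int(p[1])-30)
crop=cv2.resize(im[y0:y0+60,x0:x0+80],(800,600),interpolation=cv2.INTER_CUBIC);cv2.circle(crop,(int((p[0]-x0+.5)*10),int((p[1]-y0+.5)*10)),4,(255,0,0),1)
cv2.imwrite('pics/w6c.png',crop[:,:,::-1]);print(x0,y0)
E
```

```text
[ 473.61 -359.86  227.39] [ 553.22 -348.07  369.66]
0.53 [265.5, 108.5] 64 [ 546.99 -356.25   46.07] [ 542.86 -360.38   44.63] [ 551.39 -351.49   47.59]
0.32 [144.6, 241.3] 663 [ 446.19 -282.02  182.43] [ 430.74 -288.66  163.01] [ 454.29 -269.63  187.06]
[266.88 105.56]
226 75
```

View pics/w6c.png

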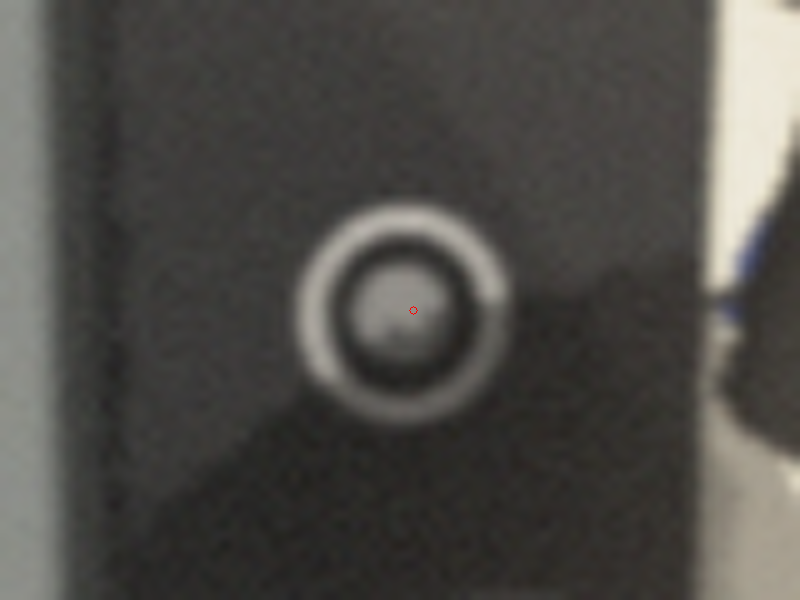

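Request:
play_rows(targets=[[0.6,0.07,0,0],[0.7,0.07,0,0],[0.56,0.07,0,0],[0,0,0.8,0],[0,0,0.8,0]])

```text
time_s: 10.5
tcp_pos: [551.2, -358.7, 168.9]
tool_rot: [[0.988, 0.153, 0.003], [0.153, -0.988, -0.003], [0.003, 0.003, -1.0]]
ft_force: [-1.1, -0.7, -0.4]
opening: 10.5
grip_force: 58.5
```

Request:
play_rows(targets=[[0,0,0.6,0],[0,0,0,0],[0,0,0,0]])

```text
time_s: 10.88
tcp_pos: [550.8, -358.9, 145.6]
tool_rot: [[0.988, 0.152, 0.003], [0.152, -0.988, -0.002], [0.002, 0.003, -1.0]]
ft_force: [0.2, -0.5, 0.4]
opening: 10.4
grip_force: 58.5
```

```bash
python3 - <<'E'
from h import *
np.set_printoptions(precision=2,suppress=True)
T=manip.get_obs()['tcp_pos'];i=manip.camera_info('wrist');im,d=manip.snapshot('wrist');np.savez('w7.npz',im=im,d=d,**i)
print(T,manip.get_obs()['ft_force'])
P,uv=pts('wrist',d,np.ones((384,512),bool),i)
k=(abs(P[:,0]-T[0])<25)&(abs(P[:,1]-T[1])<25)
for a,b in((53,90),(100,115)):
    q=P[k&(P[:,2]>a)&(P[:,2]<b)];print(a,len(q),np.median(q,0) if len(q) else 0,q.min(0) if len(q) else 0,q.max(0) if len(q) else 0,cv2.minEnclosingCircle(q[:,:2].astype(np.float32)) if len(q) else 0)
print('mouth in view',proj('wrist',[[547.6,-356.5,52],[547.6,-356.5,60],[T[0]-1,T[1]+.4,107]],i))
p=proj('wrist',[547.6,-356.5,52],i)[0];x0,y0=int(p[0])-40,min(int(p[1])-30,324);print(x0,y0)
cv2.imwrite('pics/w7c.png',cv2.resize(im[y0:y0+60,x0:x0+80],(800,600),interpolation=cv2.INTER_CUBIC)[:,:,::-1])
E
```

```text
[ 550.81 -358.9   145.62] [ 0.85 -0.84  0.  ]
53 278 [ 552.89 -357.83   53.32] [ 528.21 -383.62   53.  ] [ 575.55 -334.07   86.  ] ((551.8911743164062, -358.08001708984375), 33.705867767333984)
100 12 [ 561.7  -353.29  114.72] [ 552.96 -366.2   113.97] [ 563.25 -345.18  114.99] ((557.0291748046875, -355.6933288574219), 11.270191192626953)
mouth in view [[253.67 201.44]
 [253.6  204.58]
 [256.5  225.38]]
213 171
```

View pics/w7c.png

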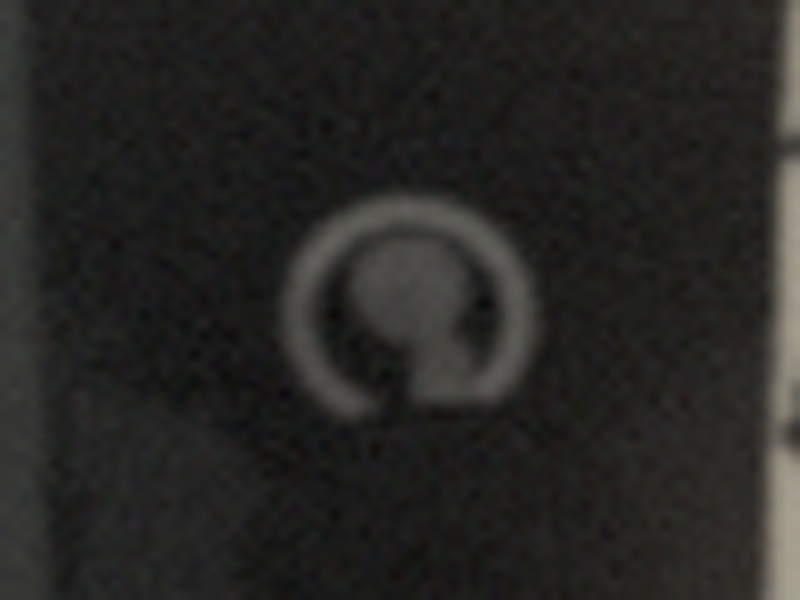

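Request:
play_rows(targets=[[-0.05,-0.06,0,0],[0,0,0.25,0],[0,0,0.25,0],[0,0,0.1,0],[0,0,0,0]])

```text
time_s: 11.55
tcp_pos: [547.6, -356.1, 119.5]
tool_rot: [[0.988, 0.152, 0.0], [0.152, -0.988, -0.0], [0.0, 0.0, -1.0]]
ft_force: [-1.2, 0.6, 3.8]
opening: 10.1
grip_force: 59.0
```

Request:
play_rows(targets=[[0,0,0.05,0],[0,0,0,0]])

```text
time_s: 11.8
tcp_pos: [547.9, -356.3, 118.8]
tool_rot: [[0.988, 0.152, 0.001], [0.152, -0.988, -0.001], [0.001, 0.001, -1.0]]
ft_force: [-1.1, 1.8, 10.5]
opening: 10.5
grip_force: 59.7
```

Request:
play_rows(targets=[[0,0,0.03,0],[0,0,0,0],[0,0,0,0]])

```text
time_s: 12.18
tcp_pos: [548.1, -356.3, 118.5]
tool_rot: [[0.988, 0.152, 0.002], [0.152, -0.988, -0.002], [0.002, 0.002, -1.0]]
ft_force: [-2.4, 3.2, 13.7]
opening: 10.5
grip_force: 60.0
```

```bash
python3 - <<'E'
from h import *
np.set_printoptions(precision=2,suppress=True)
o=manip.get_obs();print(o['tcp_pos'],o['ft_force'],o['wrist_torque'])
E
```

```text
[ 548.08 -356.35  118.54] [-2.39  3.24 13.72] [ 0.61  0.64 -0.02]
```

Request:
play_rows(targets=[[0,0,-0.9,0],[0,0,-1,0],[0,0,-1,0],[0,0,-0.9,0],[0,0,-0.9,0]])

```text
time_s: 12.8
tcp_pos: [547.4, -356.0, 304.7]
tool_rot: [[0.988, 0.152, -0.001], [0.152, -0.988, 0.0], [-0.001, -0.0, -1.0]]
ft_force: [0.4, -1.0, -1.2]
opening: 10.4
grip_force: 58.7
```

Request:
play_rows(targets=[[-0.4,-0.95,0,0],[-0.4,-0.95,0,0],[-0.4,-0.95,0,0],[-0.4,-0.95,0,0],[-0.4,-0.95,0,0]])

```text
time_s: 13.42
tcp_pos: [438.6, -179.3, 303.7]
tool_rot: [[0.988, 0.152, -0.0], [0.152, -0.988, 0.0], [-0.0, -0.0, -1.0]]
ft_force: [-0.1, -0.1, 0.1]
opening: 10.5
grip_force: 58.7
```

Request:
play_rows(targets=[[-0.35,-0.95,0,0],[0,-1,0,0],[0,-1,0,0],[0,-1,0,0],[0,-1,0,0]])

```text
time_s: 14.05
tcp_pos: [395.1, 14.3, 303.8]
tool_rot: [[0.988, 0.152, -0.0], [0.152, -0.988, -0.0], [-0.0, -0.0, -1.0]]
ft_force: [0.8, -0.4, -0.0]
opening: 10.8
grip_force: 58.7
```

Request:
play_rows(targets=[[0,-1,0,0],[0,0,0,0]])

```text
time_s: 14.3
tcp_pos: [388.8, 54.5, 303.9]
tool_rot: [[0.988, 0.156, -0.0], [0.156, -0.988, 0.0], [-0.0, -0.0, -1.0]]
ft_force: [-0.4, -0.5, -0.1]
opening: 10.4
grip_force: 58.7
```

Request:
play_rows(targets=[[0.3,0.02,0.87,0],[0.4,0.02,0.87,0],[0.4,0.02,0.87,0],[0.38,0.01,0.87,0],[0,0,0,0]])

```text
time_s: 14.92
tcp_pos: [447.5, 58.1, 162.6]
tool_rot: [[0.988, 0.152, -0.006], [0.152, -0.988, -0.0], [-0.006, -0.001, -1.0]]
ft_force: [-0.7, 0.5, 0.9]
opening: 10.1
grip_force: 58.7
```

```bash
python3 - <<'E'
from h import *
np.set_printoptions(precision=2,suppress=True)
T=manip.get_obs()['tcp_pos'];i=manip.camera_info('wrist');im,d=manip.snapshot('wrist');print(T)
P,uv=pts('wrist',d,np.ones((384,512),bool),i)
k=(P[:,0]>415)&(P[:,0]<480)&(P[:,1]>25)&(P[:,1]<100)
for a,b in((50,60),(82,122),(128,145)):
    q=P[k&(P[:,2]>a)&(P[:,2]<b)];print(a,len(q),np.median(q,0) if len(q) else 0,q.min(0) if len(q) else 0,q.max(0) if len(q) else 0, cv2.minEnclosingCircle(q[:,:2].astype(np.float32)) if len(q) else 0)
im,d=manip.snapshot('side');P,uv=pts('side',d,np.ones((384,512),bool))
k=(abs(P[:,0]-T[0])<30)&(abs(P[:,1]-T[1])<35)
for z in range(50,145,5):
    q=P[k&(P[:,2]>=z)&(P[:,2]<z+5)]
    if len(q)>1: print(z,len(q),np.median(q,0),q[:,0].min(),q[:,0].max())
E
```

```text
[447.47  58.08 162.56]
50 935 [449.17  62.23  55.77] [430.13  43.93  50.01] [465.18  79.35  57.77] ((447.84271240234375, 61.694854736328125), 18.104503631591797)
82 38 [448.25  58.59  94.23] [446.44  56.85  86.21] [448.97  60.73 102.15] ((447.45794677734375, 58.84275817871094), 2.087862014770508)
128 862 [452.05  59.83 135.16] [441.06  44.77 130.69] [460.42  72.31 144.98] ((446.7204895019531, 58.54585266113281), 13.885210990905762)
50 70 [446.52  61.94  52.98] 428.5488672981795 463.37727276225684
55 64 [444.53  68.5   56.32] 428.74666212943623 463.50687146740586
85 4 [445.57  60.82  87.82] 444.35556462268664 446.77865885427434
90 3 [444.79  60.83  92.33] 444.6466920285498 446.9205662017395
95 4 [447.13  61.18  97.9 ] 444.93833890164797 447.3463326606225
100 2 [445.15  61.68 102.59] 445.0820287859149 445.2239769654248
105 5 [445.37  61.95 105.78] 442.97105015672673 447.62603748739167
110 5 [445.51  64.36 112.01] 443.2666764781738 447.7586213088156
115 8 [445.86  63.24 117.52] 443.5460302021369 448.1743219562308
120 5 [446.21  62.8  122.38] 443.97495118935853 448.4594089666658
130 22 [443.23  66.13 134.16] 433.27151109715186 458.0878385206136
135 44 [446.42  63.94 136.42] 433.43845442411447 458.18703939413666
140 12 [447.11  63.57 142.69] 440.52175115854595 451.75966391918615
```

Request:
play_rows(targets=[[0.03,-0.07,0,0],[0,0,0.5,0],[0,0,0.5,0],[0,0,0.5,0],[0,0,0.3,0]])

```text
time_s: 15.65
tcp_pos: [449.3, 61.9, 93.2]
tool_rot: [[0.988, 0.152, 0.001], [0.152, -0.988, -0.0], [0.001, 0.0, -1.0]]
ft_force: [-0.7, -0.2, 0.3]
opening: 10.6
grip_force: 58.7
```

Request:
play_rows(targets=[[0,0,0.1,0],[0,0,0,0]])

```text
time_s: 15.9
tcp_pos: [449.5, 61.8, 89.3]
tool_rot: [[0.988, 0.152, 0.001], [0.152, -0.988, -0.0], [0.001, 0.0, -1.0]]
ft_force: [-0.9, 0.5, -0.2]
opening: 10.5
grip_force: 58.7
```

Request:
play_rows(targets=[[0,0,0.04,0],[0,0,0,0]])

```text
time_s: 16.15
tcp_pos: [449.8, 61.8, 88.4]
tool_rot: [[0.988, 0.152, 0.002], [0.152, -0.988, -0.0], [0.002, 0.001, -1.0]]
ft_force: [-1.1, 0.4, 6.8]
opening: 10.6
grip_force: 59.6
```

Request:
play_rows(targets=[[0,0,-0.02,0],[0,0,0,0],[0,0,0,0],[0,0,0,0],[0,0,0,0]], claw=60)

```text
time_s: 16.77
tcp_pos: [449.1, 61.8, 88.0]
tool_rot: [[0.988, 0.152, -0.0], [0.152, -0.988, -0.0], [-0.0, 0.0, -1.0]]
ft_force: [-0.5, -0.8, -0.4]
opening: 60.1
grip_force: 0.0
```

Request:
play_rows(targets=[[0,0,-0.5,0],[0,0,-0.8,0],[0,0,-0.8,0],[0,0,0,0]])

```text
time_s: 17.27
tcp_pos: [450.6, 61.8, 174.1]
tool_rot: [[0.988, 0.152, 0.005], [0.152, -0.988, -0.0], [0.005, 0.001, -1.0]]
ft_force: [0.2, 0.4, -0.3]
opening: 59.8
grip_force: 0.0
```

```bash
python3 - <<'E'
from h import *
np.set_printoptions(precision=2,suppress=True)
T=manip.get_obs()['tcp_pos'];i=manip.camera_info('wrist');im,d=manip.snapshot('wrist');print(T)
P,uv=pts('wrist',d,np.ones((384,512),bool),i)
k=(P[:,0]>415)&(P[:,0]<480)&(P[:,1]>25)&(P[:,1]<100)
for a,b in((126,137),(57,66),(66,120)):
    q=P[k&(P[:,2]>a)&(P[:,2]<b)];print(a,len(q),q.min(0) if len(q) else 0,q.max(0) if len(q) else 0, cv2.minEnclosingCircle(q[:,:2].astype(np.float32)) if len(q) else 0)
im,d=manip.snapshot('side');P,uv=pts('side',d,np.ones((384,512),bool))
k=(abs(P[:,0]-447)<30)&(abs(P[:,1]-61)<30)
for z in range(50,145,10):
    q=P[k&(P[:,2]>=z)&(P[:,2]<z+10)]
    if len(q)>1: print(z,len(q),np.median(q,0),q[:,0].min(),q[:,0].max())
E
```

```text
[450.57  61.78 174.13]
126 253 [443.25  56.1  126.21] [455.27  68.26 132.74] ((449.28173828125, 62.232383728027344), 6.138701915740967)
57 465 [433.06  44.96  57.01] [462.67  76.26  65.8 ] ((447.7484436035156, 61.28739929199219), 16.51477813720703)
66 305 [447.62  56.27  66.39] [455.28  68.36 119.75] ((449.36859130859375, 62.3214111328125), 6.13127326965332)
50 91 [444.31  73.41  55.65] 428.4374777165588 463.5349054914192
60 45 [447.33  67.71  61.74] 435.84628760179515 459.3326233452524
70 21 [447.91  67.59  74.83] 443.3323155756823 452.91903289505797
80 19 [448.47  68.31  86.42] 441.63654894194156 453.4574495697335
90 18 [446.85  67.24  92.94] 442.1046004915781 453.747547587106
100 19 [447.34  67.25 103.93] 442.69331806967995 452.1138376725361
110 20 [447.54  67.21 114.76] 443.1288028058347 452.5100594534019
120 23 [448.3   66.58 126.27] 441.75293852125185 453.17840632767314
130 8 [447.6   65.05 130.85] 442.0406037462845 453.0053606837058
```

Request:
play_rows(targets=[[-0.3,0,-0.8,0],[-0.4,0,-0.8,0],[-0.4,0,-0.8,0],[-0.4,0,-0.8,0],[0,1,0,0]])

```text
time_s: 18.0
tcp_pos: [395.8, 14.0, 301.3]
tool_rot: [[0.988, 0.156, 0.003], [0.156, -0.988, 0.0], [0.003, 0.0, -1.0]]
ft_force: [1.2, 0.1, 0.5]
opening: 60.2
grip_force: 0.0
```

Request:
play_rows(targets=[[0,1,0,0],[0,1,0,0],[0,1,0,0],[0,1,0,0],[0.5,0.9,0,0]])

```text
time_s: 18.62
tcp_pos: [444.9, -178.9, 298.8]
tool_rot: [[0.989, 0.151, -0.002], [0.151, -0.989, 0.001], [-0.002, -0.001, -1.0]]
ft_force: [0.4, 0.2, -0.8]
opening: 59.7
grip_force: 0.0
```

Request:
play_rows(targets=[[0.6,0.8,0,0],[0.6,0.8,0,0],[0.6,0.8,0,0],[0,0,0,0]])

```text
time_s: 19.12
tcp_pos: [531.9, -262.8, 296.7]
tool_rot: [[0.989, 0.151, -0.004], [0.151, -0.989, 0.002], [-0.003, -0.003, -1.0]]
ft_force: [-0.2, -0.4, -0.6]
opening: 60.1
grip_force: 0.0
```

Request:
play_rows(targets=[[0.05,0.78,0,0],[0,0,0.9,0],[0,0,0.9,0],[0,0,0.9,0],[0,0,0,0]])

```text
time_s: 19.75
tcp_pos: [535.9, -290.1, 188.8]
tool_rot: [[0.988, 0.152, -0.007], [0.152, -0.988, 0.005], [-0.006, -0.006, -1.0]]
ft_force: [-0.4, -0.2, -0.6]
opening: 60.1
grip_force: 0.0
```

```bash
python3 - <<'E'
from h import *
np.set_printoptions(precision=2,suppress=True)
o=manip.get_obs();print(o['tcp_pos'])
i=manip.camera_info('wrist');im,d=manip.snapshot('wrist')
P,uv=pts('wrist',d,np.ones((384,512),bool),i)
B=P[(P[:,0]>500)&(P[:,0]<580)&(P[:,1]<-265)&(P[:,1]>-320)&(P[:,2]>137)&(P[:,2]<147)]
if len(B): mu=B.mean(0);e=np.linalg.svd(B-mu,full_matrices=False)[2][0];print(len(B),mu,e,'y at x=538',mu[1]+e[1]/e[0]*(538-mu[0]),B[:,0].min(),B[:,0].max())
E
```

```text
[ 535.93 -290.13  188.79]
1718 [ 542.8  -293.01  140.68] [-0.99 -0.16  0.  ] y at x=538 -293.76682326918996 500.18133257322626 579.9981327383955
```

Request:
play_rows(targets=[[0.04,0.08,0,0],[0,0,0.6,0],[0,0,0.6,0],[0,0,0.55,0],[0,0,0,0]])

```text
time_s: 20.42
tcp_pos: [540.0, -294.9, 122.0]
tool_rot: [[0.988, 0.152, -0.001], [0.152, -0.988, 0.0], [-0.001, -0.001, -1.0]]
ft_force: [0.1, -0.3, 0.1]
opening: 59.8
grip_force: 0.0
```

Request:
play_rows(targets=[[0,0,0,0],[0,0,0,0],[0,0,0,0],[0,0,0,0],[0,0,0,0]], claw=5, newtons=70)

```text
time_s: 21.05
tcp_pos: [540.4, -294.2, 123.3]
tool_rot: [[0.988, 0.152, 0.001], [0.152, -0.988, 0.0], [0.001, -0.0, -1.0]]
ft_force: [-0.9, 4.7, 6.2]
opening: 9.2
grip_force: 68.3
```

Request:
play_rows(targets=[[0,-0.06,-0.19,0],[0,-0.07,-0.19,0],[0,-0.085,-0.185,0],[0,-0.09,-0.185,0],[0,0,0,0]])

```text
time_s: 21.68
tcp_pos: [538.6, -282.8, 153.0]
tool_rot: [[0.988, 0.152, 0.001], [0.152, -0.988, -0.001], [0.001, 0.001, -1.0]]
ft_force: [5.3, -1.6, -6.2]
opening: 9.1
grip_force: 68.3
```

```bash
cat > ang.py <<'E'
from h import *
np.set_printoptions(precision=2,suppress=True)
o=manip.get_obs();T=o['tcp_pos'];print(o['time_s'],T,o['ft_force'],o['opening'],o['grip_force'])
d=T-np.array([540.4,-294.2,123.3]);y=-155+(-ss*d[0]+cc*d[1]);z=47+d[2]
print('y,z',y,z,'r',np.hypot(y,z),'a',np.arctan2(z,-y)-.2944,'along x',cc*d[0]+ss*d[1])
E
python3 ang.py
```

```text
21.675 [ 538.6  -282.79  152.96] [ 5.34 -1.57 -6.21] 9.082242639209126 68.34913730621338
y,z -143.44784000472058 76.65575424993283 r 162.64497367470662 a 0.1963723797265584 along x -0.018755018266459755
```

Good: the lid follows (a ≈ 0.2). Continue to 0.4, then 0.55.

Request:
play_rows(targets=[[0,-0.1,-0.175,0],[0,-0.11,-0.17,0],[0,-0.12,-0.165,0],[0,-0.12,-0.16,0],[0,0,0,0]])

```text
time_s: 22.3
tcp_pos: [536.0, -266.2, 179.9]
tool_rot: [[0.988, 0.152, 0.002], [0.152, -0.988, -0.003], [0.002, 0.003, -1.0]]
ft_force: [5.6, -4.6, -4.5]
opening: 9.3
grip_force: 68.3
```

Request:
play_rows(targets=[[0,-0.135,-0.15,0],[0,-0.14,-0.15,0],[0,-0.145,-0.14,0],[0,0,0,0]])

```text
time_s: 22.8
tcp_pos: [533.5, -250.5, 197.7]
tool_rot: [[0.988, 0.152, 0.003], [0.152, -0.988, -0.005], [0.002, 0.005, -1.0]]
ft_force: [4.8, -7.9, -5.0]
opening: 9.2
grip_force: 68.7
```

```bash
python3 ang.py; python3 - <<'E'
from h import *
ims=[]
im,d=manip.snapshot('side');np.savez('s2.npz',im=im,d=d)
p=proj('side',sc(.55,127.5,-91))[0].astype(int);x0,y0=p[0]-40,p[1]-30;print(x0,y0)
print(proj('side',[sc(a,127.5,-91) for a in(.5,.55,.6,.65)]))
cv2.imwrite('pics/s2c.png',cv2.resize(im[y0:y0+60,x0:x0+80],(800,600),interpolation=cv2.INTER_CUBIC)[:,:,::-1])
P,uv=pts('side',d,np.ones((384,512),bool))
# lid plane angle from depth points of the lid window
q=P-np.r_[O,89];B=np.c_[cc*q[:,0]+ss*q[:,1],-ss*q[:,0]+cc*q[:,1]-90,q[:,2]]
k=(abs(B[:,0])<60)&(B[:,1]<-5)&(B[:,1]>-170)&(B[:,2]>0)&(B[:,2]<140);b=B[k]
np.save('lidpts.npy',b)
g=[]
for y in range(-165,-5,20):
    r=b[(b[:,1]>y)&(b[:,1]<y+20)]
    if len(r)>5: print(y,len(r),np.percentile(r[:,2],[5,50,95]).round(1),np.round(np.median(np.arctan2(r[:,2]-9,-r[:,1])),3))
i=manip.camera_info('wrist');im,d=manip.snapshot('wrist');np.savez('w8.npz',im=im,d=d,**i)
E
```

```text
22.8 [ 533.48 -250.5   197.7 ] [ 4.78 -7.86 -5.02] 9.236795088856297 68.67340922355652
y,z -110.75583229556328 121.39856343771406 r 164.33035505415188 a 0.5368094213250025 along x -0.11523161192183107
257 112
[[297.16444681 143.34702911]
 [297.42263765 142.07831504]
 [297.69256131 140.89783535]
 [297.97378939 139.80925984]]
-165 17 [89.2 92.4 98.2] 0.517
-145 143 [80.8 87.4 93.5] 0.529
-125 382 [ 64.9  76.4 122.5] 0.525
-105 435 [ 53.7  62.8 133.1] 0.507
-85 314 [41.2 48.7 56.1] 0.487
-65 326 [30.4 37.6 44.4] 0.475
-45 345 [18.3 25.7 32.6] 0.453
-25 262 [11.4 17.1 21.5] 0.484
```

View pics/s2c.png

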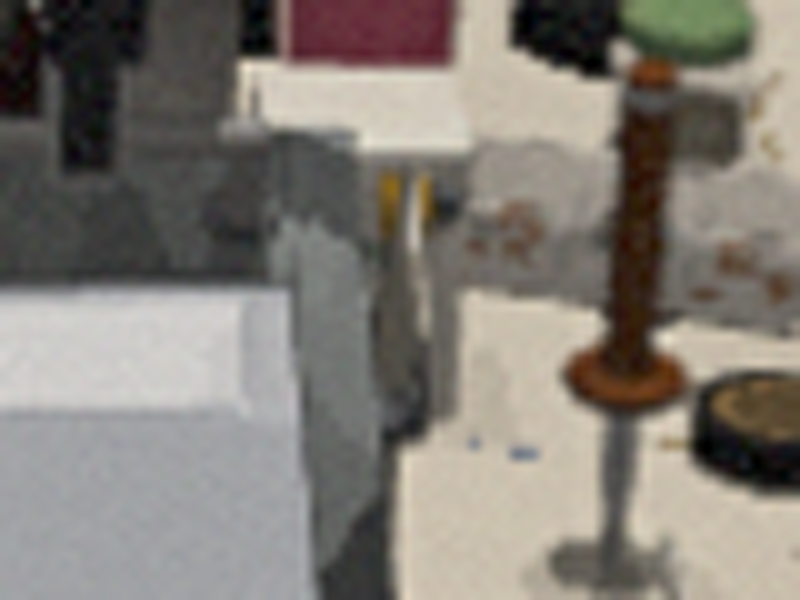

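```bash
python3 - <<'E'
from h import *
np.set_printoptions(precision=3,suppress=True)
rng=np.random.default_rng(0)
def w2bp(P):
    q=P-np.r_[O,89];return np.c_[cc*q[:,0]+ss*q[:,1],-ss*q[:,0]+cc*q[:,1]-90,q[:,2]]
def fit(n,P,x0=-76,x1=76):
    B=w2bp(P);k=(B[:,0]>x0)&(B[:,0]<x1)&(B[:,1]<-8)&(B[:,1]>-172)&(B[:,2]>5)&(B[:,2]<130);b=B[k]
    if len(b)<50: print(n,len(b));return
    # line in (r along, off): for angle grid count inliers in plane offset bins
    best=[]
    for a in np.arange(.4,.7,.005):
        off=b[:,1]*np.sin(a)+b[:,2]*np.cos(a); h,e=np.histogram(off,np.arange(-5,20,1.));j=h.argmax();best.append((h[j],a,e[j]+.5))
    best.sort(reverse=True);_,a,o=best[0]
    for _ in range(10):
        off=b[:,1]*np.sin(a)+b[:,2]*np.cos(a);m=abs(off-o)<2
        s,c=np.polyfit(b[m,1],b[m,2],1);a=np.arctan(-s);o=c*np.cos(a)
    print(n,m.sum(),'a',a,'off',o,[ (round(float(t[1]),3),round(float(t[2]),1),int(t[0])) for t in best[:3]])
A=np.ones((384,512),bool)
s=np.load('s2.npz');S,_=pts('side',s['d'],A);fit('side all',S);fit('side window',S,-50,50);fit('side front frame',S,-76,-62)
w=np.load('w8.npz');i={k:w[k] for k in['fx','fy','cx','cy','D','R','t']}
W,uv=pts('wrist',w['d'],A,i);fit('wrist',W);fit('wrist front',W,-76,-62);fit('wrist far',W,62,76)
im,d=manip.snapshot('top');np.savez('t2.npz',im=im,d=d);Tp,_=pts('top',d,A);fit('top',Tp)
# brass in w8
C=w['im'][uv[:,1],uv[:,0]].astype(int);B=w2bp(W)
k=(C[:,0]-C[:,2]>35)&(B[:,0]<-70)&(B[:,0]>-110)&(B[:,1]<-80)&(B[:,2]>50);print('brass',k.sum(),B[k].min(0) if k.any() else 0,B[k].max(0) if k.any() else 0)
p=proj('wrist',[sc(a,127.5,-91) for a in(.5,.55,.6)],i);print(p)
E
```

```text
side all 1174 a 0.5284609223952497 off 5.693681217032667 [(0.52, 6.5, 342), (0.555, 2.5, 334), (0.525, 6.5, 333)]
side window 868 a 0.543321994526902 off 3.753627318673724 [(0.545, 3.5, 251), (0.555, 2.5, 248), (0.54, 3.5, 248)]
side front frame 156 a 0.5363662914441298 off 7.5481146861072235 [(0.535, 7.5, 48), (0.525, 8.5, 48), (0.545, 7.5, 47)]
wrist 16969 a 0.5207229423887887 off 9.015161255452387 [(0.525, 8.5, 9584), (0.515, 5.5, 8513), (0.52, 9.5, 8500)]
wrist front 451 a 0.5188762669887905 off 9.28357260649445 [(0.515, 9.5, 338), (0.535, 8.5, 315), (0.51, 9.5, 314)]
wrist far 5165 a 0.5206791680490921 off 8.987749865884949 [(0.525, 8.5, 3003), (0.515, 9.5, 2792), (0.52, 9.5, 2560)]
top 164 a 0.5108526217062168 off 7.668235267400574 [(0.5, 8.5, 60), (0.505, 7.5, 54), (0.56, 1.5, 53)]
brass 16 [ -83.542 -122.038   84.359] [ -81.599 -119.029   89.036]
[[257.661 325.574]
 [253.676 330.738]
 [249.155 335.981]]
```

Request:
play_rows(targets=[[0,-0.115,-0.105,0],[0,-0.12,-0.1,0],[0,0,0,0],[0,0,0,0]])

```text
time_s: 23.45
tcp_pos: [532.3, -241.7, 205.9]
tool_rot: [[0.988, 0.151, 0.003], [0.151, -0.988, -0.005], [0.002, 0.006, -1.0]]
ft_force: [5.3, -8.6, -3.6]
opening: 9.3
grip_force: 68.6
```

```bash
python3 ang.py; python3 - <<'E'
from h import *
def w2bp(P):
    q=P-np.r_[O,89];return np.c_[cc*q[:,0]+ss*q[:,1],-ss*q[:,0]+cc*q[:,1]-90,q[:,2]]
i=manip.camera_info('wrist');im,d=manip.snapshot('wrist');np.savez('w9.npz',im=im,d=d,**i)
W,uv=pts('wrist',d,np.ones((384,512),bool),i);B=w2bp(W)
k=(abs(B[:,0])<76)&(B[:,1]<-8)&(B[:,1]>-172)&(B[:,2]>5)&(B[:,2]<140);b=B[k];a,o=.59,9
for _ in range(15):
    off=b[:,1]*np.sin(a)+b[:,2]*np.cos(a);m=abs(off-o)<2.5
    s,c=np.polyfit(b[m,1],b[m,2],1);a=np.arctan(-s);o=c*np.cos(a)
print('lid',m.sum(),a,o)
# re-estimate set angle: w3 brass strip and its edges vs. radius 127.5..143, and ray/cylinder
w=np.load('w3.npz');i={k:w[k] for k in['fx','fy','cx','cy','D','R','t']}
P,uv=pts('wrist',w['d'],np.ones((384,512),bool),i);C=w['im'][uv[:,1],uv[:,0]].astype(int);B=w2bp(P)
m=(C[:,0]-C[:,2]>50)&(uv[:,0]>295)&(uv[:,0]<313)&(uv[:,1]>65)&(uv[:,1]<80)&(B[:,2]>65);s=B[m]
print(m.sum(),np.polyfit(-s[:,1],s[:,2],1),'strip dir',np.arctan(np.polyfit(-s[:,1],s[:,2],1)[0]),'med',np.median(np.arctan2(s[:,2],-s[:,1])))
m=(C[:,0]-C[:,2]>50)&(uv[:,0]>318)&(uv[:,0]<336)&(uv[:,1]>58)&(uv[:,1]<80)&(B[:,2]>65);s=B[m]
f=np.polyfit(-s[:,1],s[:,2],1);print('block top dir',np.arctan(f[0]),'off',f[1]*np.cos(np.arctan(f[0])))
kk=(abs(B[:,0]+68)<6)&(B[:,1]<-100)&(B[:,1]>-185)&(abs(B[:,2]-9)<6);print('lid top in w3',np.median(B[kk,2]))
E
```

```text
23.45 [ 532.28 -241.72  205.89] [ 5.34 -8.64 -3.55] 9.26114730438815 68.64995956420898
y,z -101.89305274074957 129.58748276410716 r 164.8487485119828 a 0.6100726053318399 along x 0.05508578279146725
lid 17032 0.5944832295183119 9.009260705757526
60 [  0.85740816 -15.22264249] strip dir 0.7087791922414985 med 0.624480942295052
block top dir 0.5751565157331278 off 11.813586312550282
lid top in w3 8.891115023921522
```

```bash
python3 ang.py; python3 -c "
from plant import manip
print(manip.job_done())"
```

```text
23.5 [ 532.29 -241.73  205.88] [ 5.17 -8.1  -3.81] 9.119799672684673 68.64930868148804
y,z -101.908995144308 129.5830169993813 r 164.85509269047327 a 0.6099798414259711 along x 0.059100168511294626
the job is handed in; nothing more can be done
None
```

I handed the job in at 23.5 s without a verdict coming back: the reset button was pressed until the force rose sharply, the stylus is back upright in its stand, and the gripper is holding the lid still at about 0.59 rad, against a set pointer measured at about 0.60 rad (estimates 0.575 to 0.61, all within the 6 mm tolerance).

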